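Make up a run on the glaze mixer

TASK

Get the glaze mixer ready to run: set its platter down over the three headed studs of the drive head and turn it clockwise as far as it will go, so that it locks. The closed pots all look alike, so lift each one to feel whether it is full or nearly used up; stand every full pot in a pocket of the platter to be mixed and every used-up one upright on the black tray to be refilled. Turn the speed dial to mark 4, and leave the flask, the leaning beaker and the dropper bottle behind the work alone.

Things in the scene. Friction and masses are not known exactly. Their poses are not given: they have to be found in the camera images.
- mixer: Glaze mixer: grey flat case, 300 mm (x) by 190 mm (y), top 55 mm above the table, fixed. Origin: centre of its underside; its -x end, with the black control panel, faces the robot (yaw within 9 degrees of 0). On its other half stands the drive head: a dark steel disc, 148 mm diameter, 13 mm high, that does not turn, with three headed studs.
- drive_head (a point): Centre of the drive head's upper face, 68 mm above the table, on which the platter lies; axes as the mixer's.
- stud_0 (a point): Foot of a stud on the drive head's upper face, 60 mm from its centre, in the mixer +x direction. Shank 7 mm diameter; from 8 to 13 mm above the face a head of 13 mm diameter, chamfered at the top.
- stud_1 (a point): Foot of a stud on the drive head's upper face, 60 mm from its centre, 120 degrees counter-clockwise (from above) from stud_0. Shank 7 mm diameter; from 8 to 13 mm above the face a head of 13 mm diameter, chamfered at the top.
- stud_2 (a point): Foot of a stud on the drive head's upper face, 60 mm from its centre, 240 degrees counter-clockwise from stud_0. Shank 7 mm diameter; from 8 to 13 mm above the face a head of 13 mm diameter, chamfered at the top.
- platter: Loose steel-coloured platter, 176 mm diameter, 6 mm thick, 0.45 kg, lying flat on the table, yaw within 35 degrees of 0. Origin: centre of its underside. Three keyholes on a 60 mm radius: entries of 19 mm diameter at 0 (+x), 120 and 240 degrees, each running on counter-clockwise (from above) as a 10 mm wide slot that lets the shank pass but not the head. Any entry fits any stud.
- platter_grip (a point): Middle of the platter's black bar grip, 46 mm above its underside, on its axis. The bar is 42 mm long (platter y), 16 mm thick (x), and spans 30 to 56 mm above the underside, on a narrow neck.
- pocket_0 (a point): Centre of a pocket's floor on the platter's upper face, 52 mm from its centre at 60 degrees. The pocket is a flared black rim 16 mm high, 57 mm wide inside at the floor and 61 mm at its mouth, for one pot.
- pocket_1 (a point): Centre of a pocket's floor on the platter's upper face, 52 mm from its centre at 180 degrees. The pocket is a flared black rim 16 mm high, 57 mm wide inside at the floor and 61 mm at its mouth, for one pot.
- pocket_2 (a point): Centre of a pocket's floor on the platter's upper face, 52 mm from its centre at 300 degrees. The pocket is a flared black rim 16 mm high, 57 mm wide inside at the floor and 61 mm at its mouth, for one pot.
- lock_end (a point): Point on the platter's underside at the far end of the slot that begins at 0 degrees: 60 mm from the centre, at 20 degrees. It lies at a stud's foot when the platter is locked: dropped on with the entries over the studs and then turned 20 degrees clockwise, until the slot ends meet the shanks (firm stop at 20 to 21.5 degrees).
- speed_knob (a joint): Speed dial, a round grey knob, 38 mm diameter, with a white pointer: 0 to 4.712 rad, clockwise from above positive, light friction (0.04 N m). White ticks for marks 0 to 10, 0.4712 rad (27 degrees) apart, the long ones 0, 5 and 10: mark 0 points near left (135 degrees counter-clockwise from the mixer x), 5 straight away from the robot, 10 near right. It starts between 5.9 and 9.8.
- knob_centre (a point): On the knob's axis at the height to grip, 86 mm above the table; the knob's top is 4 mm higher, the panel 31 mm lower.
- tray: Oval black tray, 182 mm (x) by 350 mm (y), its yaw about 90 degrees (long axis towards the robot), fixed. Origin: centre of its underside. The flat floor is 7 mm above the table; the rim is 27 mm high. Pots stand well on its long axis at y = -90, 0 and +90 mm.
- pot_a_glaze: Closed white plastic pot with a black screw lid and a blank label, a cylinder of 50 mm diameter and 72 mm height, outwardly the same as the other pots. Origin: centre of its underside, z up. A full pot weighs 370 to 510 g, a used-up one 125 to 175 g; there are four or five pots, at most three of them full, standing on the table at the start.
- pot_b_glaze: Closed white plastic pot with a black screw lid and a blank label, a cylinder of 50 mm diameter and 72 mm height, outwardly the same as the other pots. Origin: centre of its underside, z up. A full pot weighs 370 to 510 g, a used-up one 125 to 175 g; there are four or five pots, at most three of them full, standing on the table at the start.
- pot_c_glaze: Closed white plastic pot with a black screw lid and a blank label, a cylinder of 50 mm diameter and 72 mm height, outwardly the same as the other pots. Origin: centre of its underside, z up. A full pot weighs 370 to 510 g, a used-up one 125 to 175 g; there are four or five pots, at most three of them full, standing on the table at the start.
- pot_d_glaze: Closed white plastic pot with a black screw lid and a blank label, a cylinder of 50 mm diameter and 72 mm height, outwardly the same as the other pots. Origin: centre of its underside, z up. A full pot weighs 370 to 510 g, a used-up one 125 to 175 g; there are four or five pots, at most three of them full, standing on the table at the start.
- pot_e_glaze: Closed white plastic pot with a black screw lid and a blank label, a cylinder of 50 mm diameter and 72 mm height, outwardly the same as the other pots. Origin: centre of its underside, z up. A full pot weighs 370 to 510 g, a used-up one 125 to 175 g; there are four or five pots, at most three of them full, standing on the table at the start.
- pot_f_glaze: Closed white plastic pot with a black screw lid and a blank label, a cylinder of 50 mm diameter and 72 mm height, outwardly the same as the other pots. Origin: centre of its underside, z up. A full pot weighs 370 to 510 g, a used-up one 125 to 175 g; there are four or five pots, at most three of them full, standing on the table at the start.
- flask: Small blown flask, 41 mm wide, 70 mm high, standing behind the work; leave it alone. Origin: underside.
- beaker: Leaning glass beaker on a round foot, 65 by 76 mm, 81 mm high, behind the work; leave it alone. Origin: underside.
- bottle: Dropper bottle, 48 mm wide, 165 mm high, behind the work; leave it alone. Origin: underside.
Things that resemble listed ones, but are neither listed nor needed, are in the scene too. Leave any orange or turquoise look-alike of the pot_e_glaze alone. Leave any turquoise look-alike of the pot_d_glaze alone.

How it is judged:
On the way:
1. the platter lies flat on the drive head and is turned clockwise to its stop, locked under the stud heads (z of platter in the frame of drive_head between -0.003 and 0.003 m and horizontal distance between platter and drive_head below 0.004 m and angle between platter's own z axis and vertical below 0.03 rad and (distance between lock_end and stud_0 below 0.005 m or distance between lock_end and stud_1 below 0.005 m or distance between lock_end and stud_2 below 0.005 m)), for 0.2 s.
At the end, for the whole second after the job is handed in: Platter flat on the drive head and locked (slot end within 5 mm of a stud); each full pot upright on the floor of a platter pocket, each used-up one upright on the tray (told by the weight they press with, limit about 2.7 N); all at rest; speed dial within 0.15 rad of mark 4 (all of step 1 and value of joint speed_knob between 1.735 and 2.035 rad and angle between each of pot_a_glaze, pot_b_glaze, pot_c_glaze, pot_d_glaze, pot_e_glaze, pot_f_glaze's own z axis and vertical below 0.12 rad and linear speed of each of pot_a_glaze, pot_b_glaze, pot_c_glaze, pot_d_glaze, pot_e_glaze, pot_f_glaze, platter below 0.02 m/s and ((contact force between pot_a_glaze and platter above 2.7 N and z of pot_a_glaze in the frame of platter below 0.01 m and horizontal distance between pot_a_glaze and platter below 0.06 m) or contact force between pot_a_glaze and tray between 0.6 and 2.6 N) and ((contact force between pot_b_glaze and platter above 2.7 N and z of pot_b_glaze in the frame of platter below 0.01 m and horizontal distance between pot_b_glaze and platter below 0.06 m) or contact force between pot_b_glaze and tray between 0.6 and 2.6 N) and ((contact force between pot_c_glaze and platter above 2.7 N and z of pot_c_glaze in the frame of platter below 0.01 m and horizontal distance between pot_c_glaze and platter below 0.06 m) or contact force between pot_c_glaze and tray between 0.6 and 2.6 N) and ((contact force between pot_d_glaze and platter above 2.7 N and z of pot_d_glaze in the frame of platter below 0.01 m and horizontal distance between pot_d_glaze and platter below 0.06 m) or contact force between pot_d_glaze and tray between 0.6 and 2.6 N) and ((contact force between pot_e_glaze and platter above 2.7 N and z of pot_e_glaze in the frame of platter below 0.01 m and horizontal distance between pot_e_glaze and platter below 0.06 m) or contact force between pot_e_glaze and tray between 0.6 and 2.6 N) and ((contact force between pot_f_glaze and platter above 2.7 N and z of pot_f_glaze in the frame of platter below 0.01 m and horizontal distance between pot_f_glaze and platter below 0.06 m) or contact force between pot_f_glaze and tray between 0.6 and 2.6 N)); the robot touches nothing.
It fails at once if the flask behind the work is pushed more than 3 cm or tipped (distance of flask from where it was at the start of the episode above 0.03 m or angle between flask's own z axis and vertical above 0.5 rad).
It fails at once if the beaker behind the work is pushed more than 3 cm or tipped (distance of beaker from where it was at the start of the episode above 0.03 m or angle between beaker's own z axis and vertical above 0.5 rad).
It fails at once if the bottle behind the work is pushed more than 3 cm or tipped (distance of bottle from where it was at the start of the episode above 0.03 m or angle between bottle's own z axis and vertical above 0.5 rad).
Of pot_a_glaze, pot_b_glaze, pot_c_glaze, pot_d_glaze, pot_e_glaze, pot_f_glaze only 4 to 5 are there at a start; the rules pass over those that are not, and their reading is None.
At some moment in a run one of pot_a_glaze, pot_b_glaze, pot_c_glaze, pot_d_glaze, pot_e_glaze, pot_f_glaze, platter may be knocked a few centimetres aside while the robot is not near it.
It also fails if it takes over 210 s, if anything falls off the work surface, if the arm or the gripper's body presses on something with over 40 N, if the wrist force passes 120 N, or if a joint passes its speed limit or range.

ROBOT

A 7-joint arm with a two-finger parallel gripper is mounted at the origin on the work surface; the furniture and walls round the work are solid. World frame = base frame: x ahead of the robot, y to its left, z up, the work surface at z = 0. Lengths are in m, angles in rad, forces in N, time in s.
With the tool pointing down it reaches from about 0.425 to 0.925 m from the base axis. Payload 6.8 kg.
Tool frame: the origin (TCP) lies on the centre line of the jaws, within the pads' length; the fingertips stand 11 mm ahead of it and the grasp point (between the pads) lies 8 mm behind it; z points along the fingers, y is the direction in which the jaws open and shut (so a half turn about z gives the same grasp; the last joint's range is limited). The gripper opens to 85 mm and grips with 20 to 120 N. Pads are 22 mm wide; open, the fingers measure 114 mm over their backs; the gripper's body (76 mm by 85 mm) begins 54 mm behind the grasp point. The pads swing forward as they close: fully open they stand 13 mm farther back than shut.
Start: joints at [1.076, 0.477, 0.022, 1.555, -0.011, 1.109, -0.083], TCP at [0.255, -0.625, 0.242] pointing down, gripper open.
Joint ranges: [-2.96, 2.96], [-0.34, 2.1], [-1.41, 1.46], [0.24, 2.44], [-1.37, 4.51], [0.17, 1.92], [-2.96, 2.96]. Speed limits (rad/s): [2.39, 2.39, 3.14, 3.14, 3.14, 3.14, 3.14].

INTERFACE

Orientations are given as a rotation vector (axis times angle).
In Python, from bench import r gives the robot as it stands.
- The arm moves only by the tool send_rows, never from a script. Its argument "deltas" is a list of rows, each a list of 7 numbers: the opening, from 0 (shut) to 1 (fully open), then the shift along the tool's x, y, z as a fraction of full scale, then the turn, a rotation vector about the tool's x, y, z as a fraction of full scale. In form: [[hand, x, y, z, ax, ay, az], ...]. A call has 1 to 20 rows; each row is the pose to reach, as a shift and turn from the pose commanded when the call began, along the tool's axes at that moment, turning the shorter way round; what a row does not reach only later rows make up. Full scale, the value 1, is 150 mm for a shift and 180 degrees for a turn. A row lasts 1/12 s, in which the tool goes at most 41.7 mm and 7.16 degrees, less where a joint would pass 70% of its speed; a pose out of reach is approached as far as the arm can. A call with a number of a shift or a turn outside -1 to 1 is refused whole. A call with a gripper value outside its range is refused whole. The fingers move at their own pace and stop on an object; "squeeze" is the grip in N (left out, the last holds). Time passes only in rows, so rows that repeat a pose let the fingers close. It gives the time, the measured TCP pose, the force and the opening at its end, in the units of the state.
- r.get_obs(): the state, without advancing time (a new reading comes with each control period).
- r.grab_frame(name): name is "scene" or "side" or "wrist"; returns a dict with "pixels" (480x640x3 uint8, red, green, blue), "camera_matrix" (3x3 intrinsics, pixels), "rvec" (rotation vector, rad) and "tvec" (3), from world to camera coordinates, as OpenCV has them. Camera axes: x right, y down, z forward; pixel columns grow to the right and rows downward; lengths in m; the calibration is good to about 2 mm. A picture is of the moment at which its call begins. There is no depth.
- r.hand_in(): hands the job in, once; it reports no verdict.
The state is a dict: "clock": time; "joints": joint angles; "qvel": joint speeds; "tau": joint torques, N m; "tcp_pos": TCP position; "orientation": TCP orientation; "contact_force": force on the tool from outside, world axes, zero at the start; "moment": the same for the moment, N m; "grip_width": finger opening in m.
Only numpy, scipy, OpenCV 4.12 (cv2) and the standard library are available. Lean on these libraries where they do the work, as an engineer would, in place of code of your own. Each camera call takes 0.05 s, during which the arm holds its last target. There are 200 camera calls.

## Working session

There is one attempt and no reset: what is moved stays moved. The work goes in short steps, Python scripts to look and compute and a tool call to move; the robot and the scene stay as the last step left them, time stands still between calls to the robot, and variables do not carry over. Pictures are saved under pics/ and viewed, about 12 in all and at most 16, crops included, and the job is handed in when it is done.

Besides the shell and the picture viewer there is one more tool, called as name(argument=value, ...), one argument or row to a line, values as JSON. send_rows: Moves the arm, as the interface text tells. Shift numbers are shares of 150 mm and turn numbers shares of 180 degrees, none past 1 either way. Its arguments: {"type":"object","properties":{"deltas":{"type":"array","items":{"type":"array","items":{"type":"number"}}},"squeeze":{"type":"number"}},"required":["deltas"]}

```bash
ls; mkdir -p pics; cat > h.py <<'E'
import numpy as np, cv2
from bench import r
def grab(n,save=None):
    f=r.grab_frame(n); 
    if save: cv2.imwrite('pics/'+save,f['pixels'][:,:,::-1])
    return f
def ray(f,u,v,z):
    K=np.array(f['camera_matrix']);R=cv2.Rodrigues(np.array(f['rvec'],float))[0];t=np.array(f['tvec'],float).ravel()
    d=R.T@np.linalg.solve(K,[u,v,1.]);c=-R.T@t
    return c+d*(z-c[2])/d[2]
def proj(f,P):
    return cv2.projectPoints(np.atleast_2d(np.array(P,float)),np.array(f['rvec'],float),np.array(f['tvec'],float),np.array(f['camera_matrix'],float),None)[0].reshape(-1,2)
E
python3 - <<'E'
from h import *
o=r.get_obs(); print(o)
import pickle
F={n:grab(n,n+'0.png') for n in('scene','side','wrist')}
pickle.dump(F,open('f0.pkl','wb'))
for n in F: 
    R=cv2.Rodrigues(np.array(F[n]['rvec'],float))[0]; print(n,-R.T@np.ravel(F[n]['tvec']),R[2])
E
```

```text
pics
{'clock': 0.0, 'joints': array([ 1.07590237,  0.47785593,  0.02236701,  1.55647496, -0.01148936,
        1.10930745, -0.08312585]), 'qvel': array([ 0.00087096, -0.00075545,  0.00109995,  0.00110382,  0.00199327,
       -0.00012993, -0.00018037]), 'tau': array([ 7.81314111e-05, -5.96458840e+01,  1.60815977e+00, -2.81191528e+01,
        1.24576018e-02,  9.48758185e-03,  1.60394552e-05]), 'tcp_pos': array([ 0.25436967, -0.62460084,  0.24127888]), 'orientation': array([-3.08122331e+00, -6.03403138e-01,  8.33390425e-04]), 'contact_force': array([-0.16665631, -1.18094303,  0.41656118]), 'moment': array([ 0.00178852, -0.01111126, -0.02141985]), 'grip_width': 0.08500239152604726}
scene [-0.63994764 -0.65981755  0.67261551] [ 0.79686701  0.44421155 -0.40948635]
side [0.14823435 0.84613326 0.56383161] [ 0.34689554 -0.8182637  -0.4583754 ]
wrist [ 0.31893233 -0.599582    0.37359152] [-0.25510151 -0.10266153 -0.96144882]
```

View pics/scene0.png

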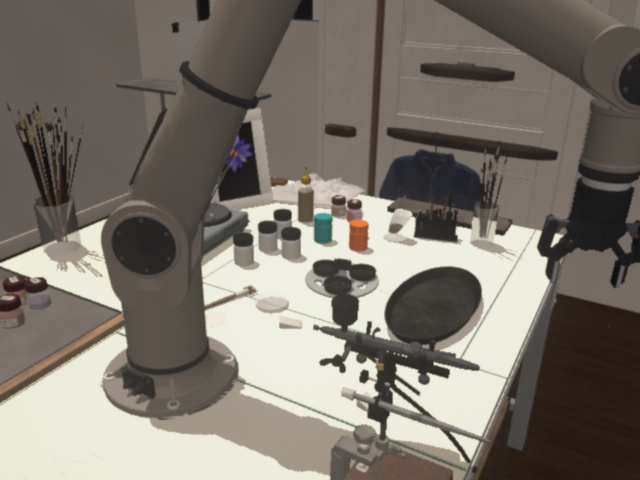

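View pics/side0.png

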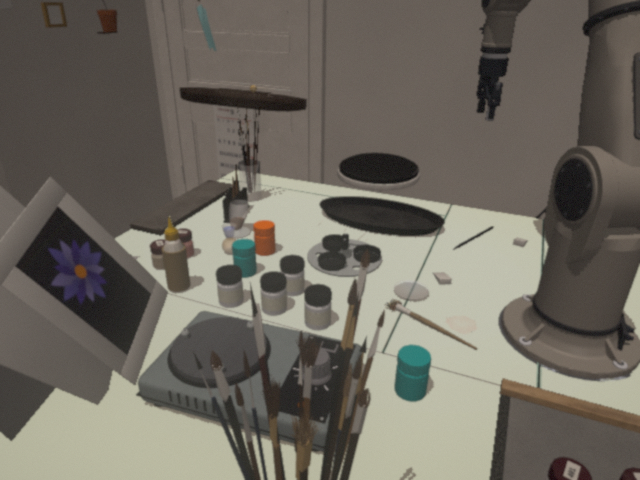

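Scene shows four white pots with lids at about (243,238), (268,227), (291,233), (283,214). In the side view their lids are at (318,292), (273,280), (291,261), (229,272). The orange and turquoise cylinders are look-alikes and stay put. The platter is at scene (342,278), the tray at scene (433,303), and the mixer at side (250,370).

```bash
python3 - <<'E'
from h import *
import pickle
F=pickle.load(open('f0.pkl','rb'));s=F['scene'];d=F['side']
for p in [(243,238),(268,227),(291,233),(283,214)]: print('scene pot',ray(s,*p,.072)[:2])
for p in [(318,292),(273,280),(291,261),(229,272)]: print('side pot',ray(d,*p,.072)[:2])
print('platter',ray(s,342,278,.006)[:2],ray(d,345,257,.006)[:2])
print('tray',ray(s,433,303,.02)[:2],ray(d,381,216,.02)[:2])
print('head',ray(d,219,347,.068)[:2],'knob',ray(d,316,350,.09)[:2])
print('flask/beaker/bottle feet',ray(d,232,250,0)[:2],ray(d,240,225,0)[:2],ray(d,177,290,0)[:2])
print('orange,turq',ray(d,264,253,0)[:2],ray(d,244,274,0)[:2],ray(d,411,395,0)[:2])
for n,P in (('scene',(.6,.1,.3)),('scene',(.6,.25,.3))): print(proj(s,P))
E
```

```text
scene pot [0.42928972 0.14938108]
scene pot [0.51859923 0.1355201 ]
scene pot [0.516924   0.06475763]
scene pot [0.6142869  0.15106098]
side pot [0.43630761 0.15881449]
side pot [0.53065798 0.15541299]
side pot [0.53109054 0.07625108]
side pot [0.622805   0.16400364]
platter [ 0.48088513 -0.10100814] [ 0.47500517 -0.09521215]
tray [ 0.45738989 -0.33560959] [ 0.4560555  -0.32354692]
head [0.51913547 0.35737266] knob [0.36794223 0.32744571]
flask/beaker/bottle feet [ 0.74131022 -0.02689624] [ 0.79688911 -0.15592067] [0.75250576 0.17061006]
orange,turq [ 0.66320439 -0.04500933] [0.65722343 0.0580515 ] [0.23129223 0.26733276]
[[296.24693569 135.13335661]]
[[247.25138162 127.28708889]]
```

```bash
cat >> h.py <<'E'
from scipy.spatial.transform import Rotation as Ro
def goto(x,y,z,yawdeg=None,o=None):
    """print tool-frame fractions: shift (in current tool axes), turn; tool down, tool x at yawdeg"""
    o=o or r.get_obs(); R=Ro.from_rotvec(o['orientation']); p=np.array(o['tcp_pos'])
    m=R.as_matrix(); yaw=np.degrees(np.arctan2(m[1,0],m[0,0]))
    if yawdeg is None: yawdeg=yaw
    T=Ro.from_euler('z',yawdeg,degrees=True)*Ro.from_euler('x',180,degrees=True)
    s=R.inv().apply(np.array([x,y,z])-p)/.15; a=(R.inv()*T).as_rotvec()/np.pi
    print('yaw %.2f tilt %.2f pos'%(yaw,np.degrees(np.arccos(-m[2,2]))),p.round(4),'F',np.round(o['contact_force'],2),'w %.4f q1 %.2f q7 %.2f t %.1f'%(o['grip_width'],o['joints'][0],o['joints'][6],o['clock']))
    print('  shift',s.round(3),'turn',a.round(4))
E
python3 -c "
from h import *
goto(.48,0.02,.32)"
```

```text
yaw 22.16 tilt 0.08 pos [ 0.2545 -0.6248  0.2416] F [ 0.86  0.18 -0.27] w 0.0852 q1 1.08 q7 -0.08 t 0.1
  shift [ 3.014 -3.414 -0.519] turn [-0.0004  0.     -0.    ]
```

send_rows(
  deltas=[
    [1, 0.75, -0.85, -0.13, 0, 0, 0],
    [1, 0.75, -0.85, -0.13, 0, 0, 0],
    [1, 0.75, -0.85, -0.13, 0, 0, 0],
    [1, 0.75, -0.85, -0.13, 0, 0, 0],
    [1, 0.75, -0.85, -0.13, 0, 0, 0],
  ],
)

```text
clock: 0.57
tcp_pos: [0.3148, -0.4576, 0.2624]
orientation: [-3.078, -0.617, -0.004]
contact_force: [0.2, -0.5, -0.2]
grip_width: 0.0854
```

send_rows(
  deltas=[
    [1, 0.75, -0.85, -0.13, 0, 0, 0],
    [1, 0.75, -0.85, -0.13, 0, 0, 0],
    [1, 0.75, -0.85, -0.13, 0, 0, 0],
    [1, 0.75, -0.85, -0.13, 0, 0, 0],
    [1, 0.75, -0.85, -0.13, 0, 0, 0],
  ],
)

```text
clock: 0.98
tcp_pos: [0.37, -0.2973, 0.2822]
orientation: [-3.079, -0.618, -0.004]
contact_force: [1.1, 1.3, 0.3]
grip_width: 0.0852
```

send_rows(
  deltas=[
    [1, 0.75, -0.85, -0.13, 0, 0, 0],
    [1, 0.75, -0.85, -0.13, 0, 0, 0],
    [1, 0.75, -0.85, -0.13, 0, 0, 0],
    [1, 0.75, -0.85, -0.13, 0, 0, 0],
    [1, 0.75, -0.85, -0.13, 0, 0, 0],
  ],
)

```text
clock: 1.4
tcp_pos: [0.4256, -0.1365, 0.302]
orientation: [-3.079, -0.619, -0.005]
contact_force: [0.4, -0.6, -0.1]
grip_width: 0.0851
```

send_rows(
  deltas=[
    [1, 0.75, -0.85, -0.13, 0, 0, 0],
    [1, 0.75, -0.85, -0.13, 0, 0, 0],
    [1, 0.75, -0.85, -0.13, 0, 0, 0],
    [1, 0.75, -0.85, -0.13, 0, 0, 0],
    [1, 0.75, -0.85, -0.13, 0, 0, 0],
    [1, 0.75, -0.85, -0.13, 0, 0, 0],
    [1, 0.75, -0.85, -0.13, 0, 0, 0],
  ],
)

```text
clock: 1.98
tcp_pos: [0.4789, 0.0162, 0.3199]
orientation: [3.083, 0.604, -0.001]
contact_force: [-0.5, 0.1, 1.2]
grip_width: 0.0857
```

Batched moves run in order. Look with the wrist camera.

```bash
python3 - <<'E'
from h import *
import pickle
f=grab('wrist','w1.png'); pickle.dump(f,open('w1.pkl','wb'))
goto(.48,.02,.32,0)
print(proj(f,[(.477,-.098,.03),(.434,.155,.072),(.525,.145,.072),(.525,.07,.072),(.618,.158,.072)]).round())
E
```

```text
yaw 22.07 tilt 0.07 pos [0.4787 0.0152 0.3198] F [ 0.34 -0.53  0.18] w 0.0851 q1 0.27 q7 -1.40 t 2.0
  shift [ 0.02  -0.026 -0.001] turn [1.000e-04 4.000e-04 1.226e-01]
[[409. 231.]
 [182. 190.]
 [218. 109.]
 [289. 138.]
 [235.   4.]]
```

View pics/w1.png

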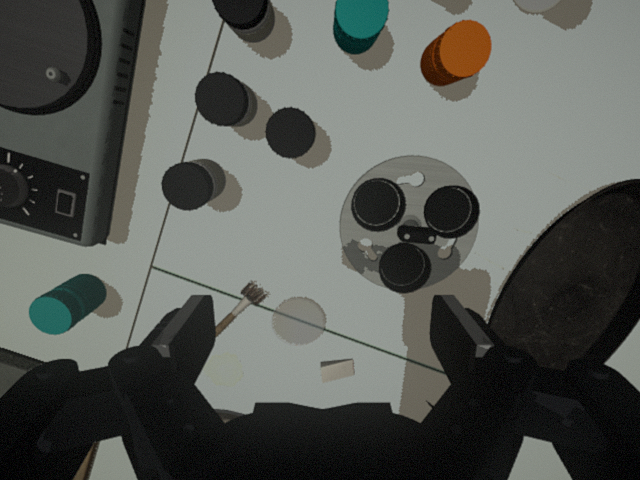

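Wrist view: four lids at (187,186), (221,99), (290,133), (240,8). The platter is at (409,222) with its grip from (400,232) to (436,238) and the lone pocket at (405,268). The mixer's disc is at top left and its knob at (8,188).

```bash
python3 - <<'E'
from h import *
import pickle
f=pickle.load(open('w1.pkl','rb'))
for p in [(187,186),(221,99),(290,133),(240,8)]: print('pot',ray(f,*p,.072)[:2].round(4))
g=cv2.cvtColor(f['pixels'],cv2.COLOR_RGB2GRAY)
a=ray(f,401,232,.056);b=ray(f,435,239,.056);print('grip',(a+b)/2,np.degrees(np.arctan2(*(a-b)[[1,0]]))-90,np.hypot(*(a-b)[:2]))
q=np.array([ray(f,*p,.022)[:2] for p in [(379,203),(452,209),(405,267)]]);c=q.mean(0)
print('pockets c',c,[(np.hypot(*(v-c)).round(4),np.degrees(np.arctan2(*(v-c)[::-1])).round(1)) for v in q])
p=[ray(f,*x,.006)[:2] for x in[(339,222),(479,222),(409,155),(409,292)]];print('disc',np.mean(p,0),np.hypot(*(p[0]-p[1])),np.hypot(*(p[2]-p[3])))
goto(.477,-.098,.2,0)
E
```

```text
pot [0.4399 0.1516]
pot [0.5348 0.1448]
pot [0.5303 0.0707]
pot [0.6165 0.1526]
grip [ 0.47983012 -0.10183057  0.056     ] 10.204891362779549 0.03996005377770737
pockets c [ 0.48128459 -0.10243322] [(np.float64(0.0511), np.float64(76.5)), (np.float64(0.0518), np.float64(-42.3)), (np.float64(0.0523), np.float64(-163.6))]
disc [ 0.4804061  -0.10296533] 0.17665849461326777 0.17914491253536596
yaw 22.07 tilt 0.07 pos [0.4787 0.0152 0.3198] F [ 0.34 -0.53  0.18] w 0.0851 q1 0.27 q7 -1.40 t 2.0
  shift [-0.293  0.695  0.799] turn [1.000e-04 4.000e-04 1.226e-01]
```

send_rows(
  deltas=[
    [1, 0.22, -0.81, 0, 0, 0, 0],
    [1, 0.22, -0.81, 0, 0, 0, 0],
    [1, 0.22, -0.81, 0, 0, 0, 0],
    [1, 0.22, -0.81, 0, 0, 0, 0],
  ],
)

```text
clock: 2.37
tcp_pos: [0.462, 0.1482, 0.3207]
orientation: [-3.078, -0.615, -0.001]
contact_force: [0.5, 0.6, 0.6]
grip_width: 0.0854
```

send_rows(
  deltas=[
    [1, 0.22, -0.81, 0, 0, 0, -0.472],
    [1, 0.22, -0.81, 0, 0, 0, -0.472],
    [1, 0.22, -0.81, 0, 0, 0, -0.472],
    [1, 0.22, -0.81, 0, 0, 0, -0.472],
    [1, 0.22, -0.81, 0, 0, 0, -0.472],
    [1, 0.22, -0.81, 0, 0, 0, -0.472],
    [1, 0.22, -0.81, 0, 0, 0, -0.472],
    [1, 0.22, -0.81, 0, 0, 0, -0.472],
    [1, 0.22, -0.81, 0, 0, 0, -0.472],
    [1, 0.22, -0.81, 0, 0, 0, -0.472],
    [1, 0.22, -0.81, 0, 0, 0, -0.472],
    [1, 0.22, -0.81, 0, 0, 0, -0.472],
    [1, 0.22, -0.81, 0, 0, 0, -0.472],
    [1, 0.22, -0.81, 0, 0, 0, -0.472],
  ],
)

```text
clock: 3.53
tcp_pos: [0.4492, 0.2649, 0.3199]
orientation: [1.873, 2.522, -0.002]
contact_force: [0.7, 0.3, -0.4]
grip_width: 0.0854
```

```bash
python3 - <<'E'
from h import *
import pickle
f=grab('wrist','w2.png'); pickle.dump(f,open('w2.pkl','wb'))
goto(.480,-.1025,.2,107)
E
```

```text
yaw 106.80 tilt 0.05 pos [0.4491 0.2654 0.32  ] F [-0.62  0.26  0.72] w 0.0851 q1 0.08 q7 -0.55 t 3.6
  shift [-2.407 -0.511  0.802] turn [-0.0001  0.0002 -0.0011]
```

View pics/w2.png

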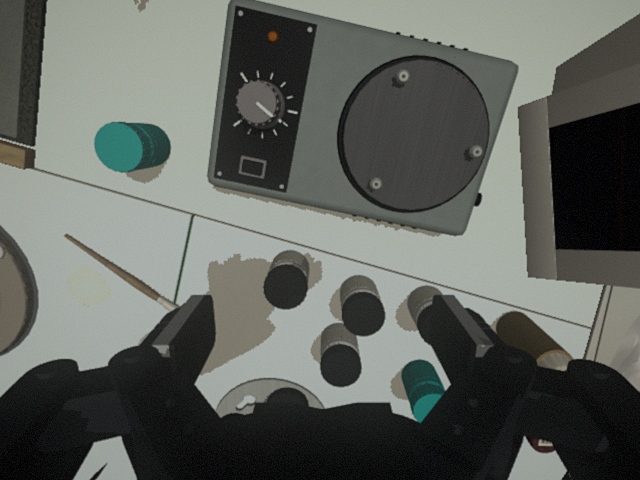

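Studs are at (403,76), (475,152), (376,184). The knob is at (260,102) with its pointer toward (275,115). A picture frame stands beyond the mixer at right.

```bash
python3 - <<'E'
from h import *
import pickle
f=pickle.load(open('w2.pkl','rb'));px=f['pixels']
g=cv2.cvtColor(px,cv2.COLOR_RGB2GRAY)
S=[]
for u,v in[(475,152),(403,76),(376,184)]:
    w=g[v-10:v+11,u-10:u+11]; ys,xs=np.where(w>115); print(len(xs),end=' ')
    S.append(ray(f,u-10+xs.mean(),v-10+ys.mean(),.079)[:2])
S=np.array(S);c=S.mean(0)
print('head',c,[(np.hypot(*(s-c)).round(4),np.degrees(np.arctan2(*(s-c)[::-1])).round(1)) for s in S])
# head disc ellipse at z=.068
q=[ray(f,u,v,.068)[:2] for u,v in[(339,133),(490,133),(414,57),(414,211)]];print('disc',np.mean(q,0))
k=[ray(f,u,v,.055)[:2] for u,v in[(246,107),(255,133),(289,120),(295,112),(282,72)]]
kc=ray(f,260,101,.09)[:2];pt=ray(f,275,115,.09)[:2]
print('knob',kc,'pointer',np.degrees(np.arctan2(*(pt-kc)[::-1])))
cs=[ray(f,u,v,.055)[:2] for u,v in[(233,2),(208,182),(516,65),(462,232)]];print('corners',np.round(cs,3))
print('frame',ray(f,520,105,.0)[:2],ray(f,528,277,0)[:2],ray(f,528,277,.2)[:2])
cv2.imwrite('pics/k.png',cv2.resize(px[40:190,180:340,::-1],None,fx=4,fy=4,interpolation=cv2.INTER_CUBIC))
E
```

```text
38 60 40 head [0.52212098 0.35209517] [(np.float64(0.0604), np.float64(4.7)), (np.float64(0.0604), np.float64(125.0)), (np.float64(0.0602), np.float64(-115.2))]
disc [0.51952818 0.35384502]
knob [0.36508039 0.34034679] pointer -25.75208723802628
corners [[0.312 0.42 ]
 [0.325 0.244]
 [0.596 0.448]
 [0.612 0.272]]
frame [0.64182823 0.42599181] [0.74540835 0.23107395] [0.60545149 0.27518052]
```

View pics/k.png

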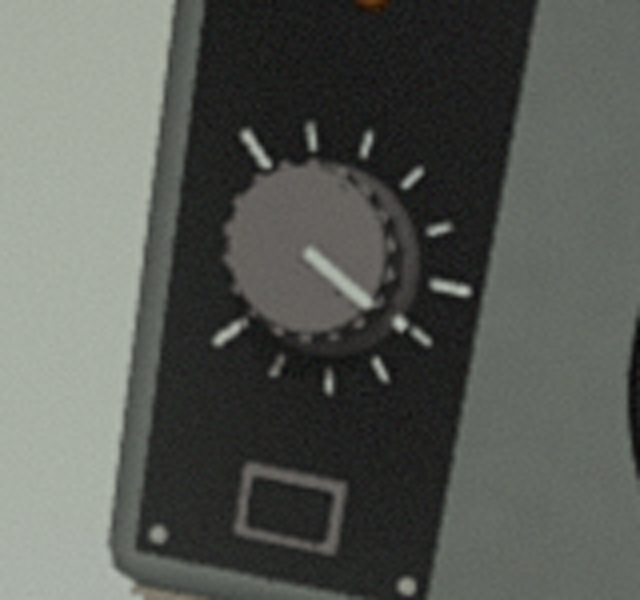

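send_rows(
  deltas=[
    [0.6, -0.8, -0.17, 0, 0, 0, 0],
    [0.6, -0.8, -0.17, 0, 0, 0, 0],
    [0.6, -0.8, -0.17, 0, 0, 0, 0],
    [0.6, -0.8, -0.17, 0, 0, 0, 0],
  ],
)

```text
clock: 3.92
tcp_pos: [0.4608, 0.1353, 0.3195]
orientation: [1.883, 2.512, -0.007]
contact_force: [0.2, -0.4, -0.9]
grip_width: 0.0513
```

send_rows(
  deltas=[
    [0.6, -0.8, -0.17, 0, 0, 0, 0],
    [0.6, -0.8, -0.17, 0, 0, 0, 0],
    [0.6, -0.8, -0.17, 0, 0, 0, 0],
    [0.6, -0.8, -0.17, 0, 0, 0, 0],
  ],
)

```text
clock: 4.25
tcp_pos: [0.4708, 0.0133, 0.3198]
orientation: [1.884, 2.512, -0.005]
contact_force: [0.9, -1.1, -0.7]
grip_width: 0.0515
```

send_rows(
  deltas=[
    [0.6, -0.8, -0.17, 0.8, 0, 0, -0.001],
    [0.6, -0.8, -0.17, 0.8, 0, 0, -0.001],
    [0.6, -0.8, -0.17, 0.8, 0, 0, -0.001],
    [0.6, -0.8, -0.17, 0.8, 0, 0, -0.001],
    [0.6, -0.8, -0.17, 0.8, 0, 0, -0.001],
    [0.6, -0.8, -0.17, 0.8, 0, 0, -0.001],
    [0.6, -0.8, -0.17, 0.8, 0, 0, -0.001],
  ],
)

```text
clock: 4.83
tcp_pos: [0.4816, -0.0991, 0.2006]
orientation: [-1.864, -2.528, -0.001]
contact_force: [1.0, 0.6, -0.0]
grip_width: 0.0514
```

```bash
python3 - <<'E'
from h import *
import pickle
F=pickle.load(open('f0.pkl','rb'));w=pickle.load(open('w2.pkl','rb'))
f=grab('wrist','w3.png'); pickle.dump(f,open('w3.pkl','wb'))
goto(.480,-.1025,.041,106.9)
kc=ray(w,256.8,102,.09)[:2];pt=ray(w,273,115.9,.09)[:2]
print('knob',kc,'pointer',np.degrees(np.arctan2(*(pt-kc)[::-1])))
def P(f):
    R=cv2.Rodrigues(np.array(f['rvec'],float))[0];return np.array(f['camera_matrix'])@np.c_[R,np.ravel(f['tvec'])]
def tri(a,pa,b,pb):
    X=cv2.triangulatePoints(P(a),P(b),np.array(pa,float).reshape(2,1),np.array(pb,float).reshape(2,1)).ravel();X=X[:3]/X[3]
    print(X.round(3),'err',(proj(a,X)[0]-pa).round(1),(proj(b,X)[0]-pb).round(1))
s=F['side']
for pa in[(165,290),(90,440),(10,435),(40,182)]:
  for pb in[(528,277),(520,105)]: print(pa,pb,end=' ');tri(s,pa,w,pb)
E
```

```text
yaw 107.31 tilt 0.09 pos [ 0.4822 -0.0984  0.2013] F [ 0.63 -0.04 -0.35] w 0.0516 q1 0.61 q7 0.18 t 4.9
  shift [-0.022 -0.024  1.069] turn [0.0005 0.     0.0023]
knob [0.36242356 0.33863015] pointer -23.343267655453563
(165, 290) (528, 277) [0.713 0.244 0.053] err [1.3 0.7] [3.9 0.2]
(165, 290) (520, 105) [0.569 0.392 0.177] err [4.4 2. ] [15.7  0.1]
(90, 440) (528, 277) [ 1.371  0.036 -0.888] err [0.7 0.3] [1.1 0.1]
(90, 440) (520, 105) [ 0.721  0.459 -0.131] err [6.  2.7] [12.2 -0. ]
(10, 435) (528, 277) [ 1.662  0.067 -1.04 ] err [26.2 13.9] [45.6 -1.7]
(10, 435) (520, 105) [ 0.8    0.501 -0.137] err [32.7 13.7] [ 69.8 -12.1]
(40, 182) (528, 277) [0.622 0.42  0.339] err [64.1  5.2] [ 558.9 -259.9]
(40, 182) (520, 105) [0.604 0.442 0.332] err [62.9 18.3] [ 532.9 -186.5]
```

View pics/w3.png

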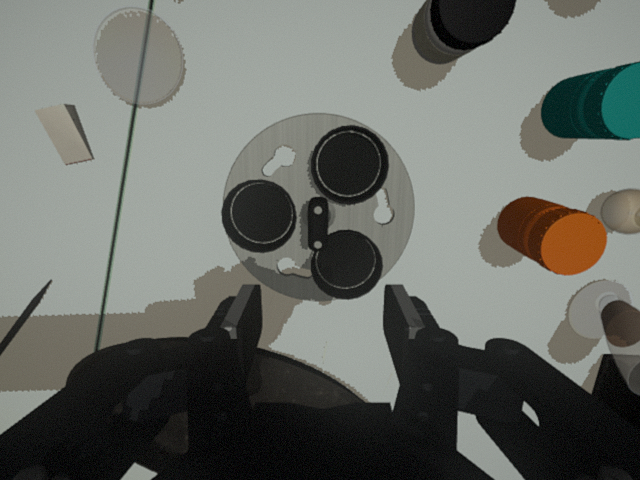

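```bash
python3 - <<'E'
from h import *
import pickle
f=pickle.load(open('w3.pkl','rb'))
q=np.array([ray(f,*p,.022)[:2] for p in [(350,163),(347,263),(261,213)]]);c=q.mean(0)
print('pockets c',c,[(np.hypot(*(v-c)).round(4),np.degrees(np.arctan2(*(v-c)[::-1])).round(1)) for v in q])
g=cv2.cvtColor(f['pixels'],cv2.COLOR_RGB2GRAY)
# two screws on the bar top
P=[]
for u,v in[(318,210),(317,245)]:
    w=g[v-7:v+8,u-7:u+8].astype(float);w=np.clip(w-70,0,None);ys,xs=np.mgrid[v-7:v+8,u-7:u+8];P.append(ray(f,(w*xs).sum()/w.sum(),(w*ys).sum()/w.sum(),.056)[:2])
P=np.array(P);print('bar',P.mean(0),P[0]-P[1],np.degrees(np.arctan2(*(P[0]-P[1])[::-1])))
p=[ray(f,*x,.006)[:2] for x in[(222,207),(415,207),(318,112),(318,301)]];print('disc',np.mean(p,0))
goto(*c,.041,107)
E
```

```text
pockets c [ 0.47883512 -0.10019884] [(np.float64(0.0511), np.float64(76.7)), (np.float64(0.0517), np.float64(-43.9)), (np.float64(0.0509), np.float64(-164.1))]
bar [ 0.4783748  -0.10383236] [-0.00757333  0.02784778] 105.2138967404172
disc [ 0.47769073 -0.10024307]
yaw 107.31 tilt 0.09 pos [ 0.4822 -0.0984  0.2013] F [ 0.63 -0.04 -0.35] w 0.0516 q1 0.61 q7 0.18 t 4.9
  shift [-0.005 -0.026  1.069] turn [0.0005 0.     0.0017]
```

send_rows(
  deltas=[
    [0.6, -0.012, -0.03, 0.6, 0, 0, 0.006],
    [0.6, -0.012, -0.03, 0.6, 0, 0, 0.006],
    [0.6, -0.012, -0.03, 0.6, 0, 0, 0.006],
    [0.6, -0.012, -0.03, 0.6, 0, 0, 0.006],
  ],
)

```text
clock: 5.22
tcp_pos: [0.4764, -0.1014, 0.1096]
orientation: [-1.881, -2.512, 0.002]
contact_force: [-0.8, -0.4, 0.9]
grip_width: 0.0511
```

send_rows(
  deltas=[
    [0.6, 0, 0, 0.25, 0, 0, 0],
    [0.6, 0, 0, 0.46, 0, 0, 0],
    [0.6, 0, 0, 0.46, 0, 0, 0],
    [0.6, 0, 0, 0.46, 0, 0, 0],
    [0, 0, 0, 0.46, 0, 0, 0],
    [0, 0, 0, 0.46, 0, 0, 0],
    [0, 0, 0, 0.46, 0, 0, 0],
    [0, 0, 0, 0.46, 0, 0, 0],
    [0, 0, 0, 0.46, 0, 0, 0],
    [0, 0, 0, 0.46, 0, 0, 0],
    [0, 0, 0, 0.46, 0, 0, 0],
    [0, 0, 0, 0.46, 0, 0, 0],
  ],
  squeeze=80,
)

```text
clock: 6.22
tcp_pos: [0.4792, -0.103, 0.0437]
orientation: [1.883, 2.51, 0.002]
contact_force: [-3.2, -0.1, 13.2]
grip_width: 0.0146
```

send_rows(
  deltas=[
    [0, 0, 0, -0.2, 0, 0, 0],
    [0, 0, 0, -0.4, 0, 0, 0],
    [0, 0, 0, -0.6, 0, 0, 0],
    [0, 0, 0, -0.9, 0, 0, 0],
    [0, 0, 0, -1, 0, 0, 0],
    [0, 0, 0, -1, 0, 0, 0],
    [0, 0, 0, -1, 0, 0, 0],
    [0, 0, 0, -1, 0, 0, 0],
  ],
)

```text
clock: 6.88
tcp_pos: [0.4762, -0.103, 0.1902]
orientation: [-1.885, -2.511, 0.002]
contact_force: [-0.9, -0.1, -4.2]
grip_width: 0.0142
```

```bash
python3 - <<'E'
from h import *
f=grab('wrist','w4.png')
goto(.522,.352,.191,94.8)
E
```

```text
yaw 106.21 tilt 0.19 pos [ 0.476  -0.1028  0.1897] F [-0.38  0.3  -5.04] w 0.0140 q1 0.62 q7 0.16 t 6.9
  shift [ 2.826  1.141 -0.008] turn [-0.001  -0.0003  0.0634]
```

View pics/w4.png

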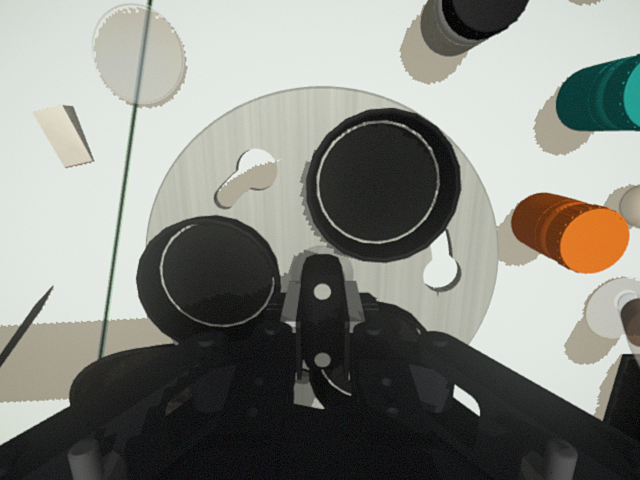

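```bash
cat > p.py <<'E'
from h import *
def platter(f,o,A,B,h,ring=None):
    z=o['tcp_pos'][2]-.0437+.006 if h is None else h
    a,b=ray(f,*A,z)[:2],ray(f,*B,z)[:2]
    d=b-a;L=np.hypot(*d);yaw=np.degrees(np.arctan2(d[1],d[0]))-150
    n=np.array([-d[1],d[0]])/L; c=(a+b)/2+n*.03   # centre is to the left of a->b
    print('sep %.4f (0.1039) platter c'%L,c.round(4),'yaw %.2f'%yaw)
    return c,yaw
E
python3 - <<'E'
from p import *
f=grab('wrist');o=r.get_obs()
c,y=platter(f,o,(441,272),(257,170),None)
print('tcp',o['tcp_pos'],'offset',c-o['tcp_pos'][:2])
z=o['tcp_pos'][2]-.0437+.006
P=np.array([ray(f,u,v,z)[:2] for u,v in[(147,240),(498,240),(322,86),(240,109),(420,119)]])
A=np.c_[2*P,np.ones(5)];s=np.linalg.lstsq(A,(P**2).sum(1),rcond=None)[0];print('circle',s[:2],np.sqrt(s[2]+s[:2]@s[:2]))
q=ray(f,380,190,z+.016)[:2];print('pocket60',q-c,np.degrees(np.arctan2(*(q-c)[::-1]))-60)
E
```

```text
sep 0.1027 (0.1039) platter c [ 0.4752 -0.1025] yaw 16.79
tcp [ 0.47603071 -0.10269844  0.18955774] offset [-0.00085003  0.00017916]
circle [ 0.47549341 -0.10357006] 0.08749550854749023
pocket60 [0.01136628 0.04962785] 17.100015539480623
```

send_rows(
  deltas=[
    [0, 0.3, 0.12, 0, 0, 0, 0],
    [0, 0.55, 0.22, 0, 0, 0, 0],
    [0, 0.8, 0.32, 0, 0, 0, 0],
    [0, 0.94, 0.38, 0, 0, 0, 0],
    [0, 0.94, 0.38, 0, 0, 0, 0],
  ],
)

```text
clock: 7.4
tcp_pos: [0.4925, 0.0564, 0.1907]
orientation: [-1.871, -2.519, -0.006]
contact_force: [0.2, 0.2, -4.1]
grip_width: 0.0142
```

send_rows(
  deltas=[
    [0, 0.3, 0.12, 0, 0, 0, 0],
    [0, 0.55, 0.22, 0, 0, 0, 0],
    [0, 0.8, 0.32, 0, 0, 0, 0],
    [0, 0.94, 0.38, 0, 0, 0, 0],
    [0, 0.94, 0.38, 0, 0, 0, 0],
  ],
)

```text
clock: 7.82
tcp_pos: [0.507, 0.2077, 0.1906]
orientation: [-1.872, -2.518, -0.006]
contact_force: [0.2, 0.4, -3.2]
grip_width: 0.0146
```

send_rows(
  deltas=[
    [0, 0.3, 0.12, 0, 0, 0, 0.02],
    [0, 0.55, 0.22, 0, 0, 0, 0.04],
    [0, 0.8, 0.32, 0, 0, 0, 0.0655],
    [0, 0.94, 0.38, 0.1, 0, 0, 0.0655],
    [0, 0.94, 0.38, 0.2, 0, 0, 0.0655],
    [0, 0.94, 0.38, 0.2, 0, 0, 0.0655],
    [0, 0.94, 0.38, 0.2, 0, 0, 0.0655],
    [0, 0.94, 0.38, 0.2, 0, 0, 0.0655],
  ],
)

```text
clock: 8.48
tcp_pos: [0.5239, 0.3495, 0.1606]
orientation: [2.135, 2.304, -0.003]
contact_force: [0.6, -0.2, -4.1]
grip_width: 0.0142
```

```bash
python3 - <<'E'
from h import *
import pickle
f=grab('wrist','w5.png');pickle.dump(f,open('w5.pkl','wb'))
goto(.522,.352,.135,94.4)
E
```

```text
yaw 94.33 tilt 0.05 pos [0.5243 0.3497 0.1614] F [ 0.44  0.28 -3.7 ] w 0.0146 q1 -0.23 q7 -0.93 t 8.5
  shift [ 0.016 -0.014  0.176] turn [ 0.      0.0003 -0.0004]
```

View pics/w5.png

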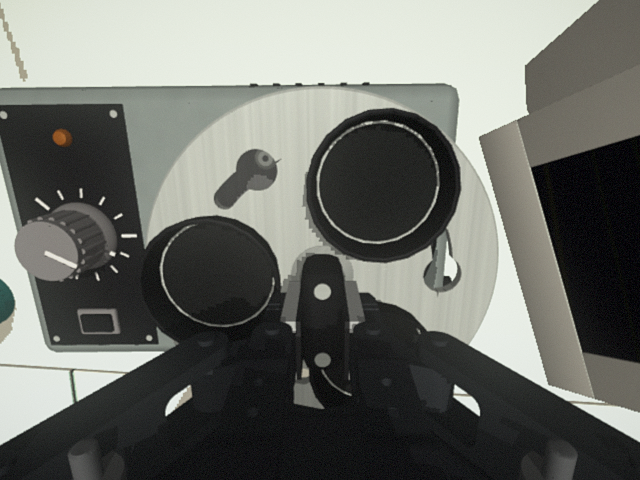

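```bash
python3 - <<'E'
from p import *
import pickle
f=pickle.load(open('w5.pkl','rb'));o=r.get_obs()
print(proj(f,[(.4878,.4013,.081),(.5818,.357,.081)]), 'stud1 seen',ray(f,263,157,.081)[:2])
platter(f,o,(441,272),(257,170),None)
print(proj(f,[(.4878,.4013,.123),(.5818,.357,.123)]))
cv2.imwrite('pics/c5.png',np.hstack([cv2.resize(f['pixels'][y-35:y+35,x-40:x+40,::-1],None,fx=5,fy=5,interpolation=cv2.INTER_CUBIC) for x,y in[(257,170),(441,272)]]))
E
```

```text
[[266.33489141 157.82535169]
 [418.39692525 243.64899267]] stud1 seen [0.48588947 0.40161895]
sep 0.1022 (0.1039) platter c [0.5235 0.35  ] yaw 4.89
[[252.71919081 164.22006837]
 [439.71589477 268.66869482]]
```

View pics/c5.png

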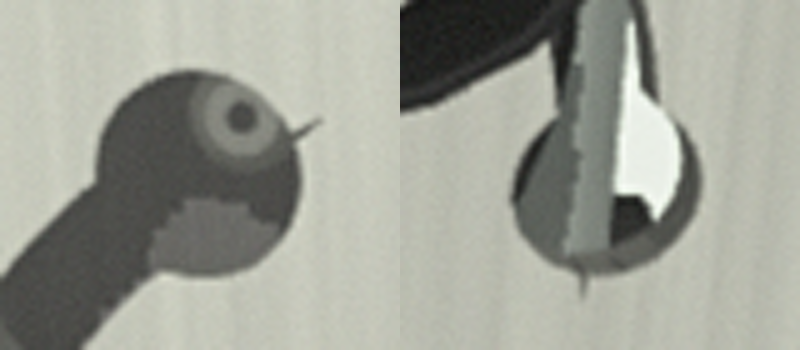

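send_rows(
  deltas=[
    [0, 0.015, -0.017, 0, 0, 0, 0],
    [0, 0.015, -0.017, 0.1, 0, 0, 0],
    [0, 0.015, -0.017, 0.18, 0, 0, 0],
    [0, 0.015, -0.017, 0.22, 0, 0, 0],
    [0, 0.015, -0.017, 0.26, 0, 0, 0],
    [0, 0.015, -0.017, 0.29, 0, 0, 0],
    [0, 0.015, -0.017, 0.31, 0, 0, 0],
    [0, 0.015, -0.017, 0.33, 0, 0, 0],
    [0, 0.015, -0.017, 0.34, 0, 0, 0],
    [0, 0.015, -0.017, 0.34, 0, 0, 0],
  ],
)

```text
clock: 9.37
tcp_pos: [0.5211, 0.3534, 0.1118]
orientation: [2.133, 2.305, 0.001]
contact_force: [-2.1, -3.5, 5.6]
grip_width: 0.0141
```

```bash
python3 - <<'E'
from h import *
goto(.521,.352,.11,94.4)
E
```

```text
yaw 94.43 tilt 0.06 pos [0.5211 0.3534 0.1118] F [-2.12 -3.51  5.61] w 0.0141 q1 -0.26 q7 -0.97 t 9.4
  shift [-0.009 -0.001  0.012] turn [0.0003 0.0002 0.0001]
```

send_rows(
  deltas=[
    [0, -0.007, 0, -0.003, 0, 0, 0.02],
    [0, -0.007, 0, -0.003, 0, 0, 0.045],
    [0, -0.007, 0, -0.003, 0, 0, 0.07],
    [0, -0.007, 0, -0.003, 0, 0, 0.09],
    [0, -0.007, 0, -0.003, 0, 0, 0.105],
    [0, -0.007, 0, -0.003, 0, 0, 0.112],
    [0, -0.007, 0, -0.003, 0, 0, 0.118],
    [0, -0.007, 0, -0.003, 0, 0, 0.122],
    [0, -0.007, 0, -0.003, 0, 0, 0.122],
  ],
)

```text
clock: 10.12
tcp_pos: [0.5215, 0.3522, 0.1118]
orientation: [2.532, 1.858, 0.002]
contact_force: [0.1, -3.4, 5.7]
grip_width: 0.0146
```

```bash
python3 - <<'E'
from h import *
goto(.521,.352,.11,74.4); print(r.get_obs()['moment'])
E
```

```text
yaw 72.53 tilt 0.10 pos [0.5215 0.3522 0.1118] F [ 0.09 -3.42  5.71] w 0.0146 q1 -0.32 q7 -1.30 t 10.1
  shift [-0.003 -0.003  0.012] turn [ 0.0005 -0.0001 -0.0104]
[-0.77292962  0.01017661  0.68097269]
```

send_rows(
  deltas=[
    [0, 0, 0, 0, 0, 0, 0.006],
    [0, 0, 0, 0, 0, 0, 0.006],
    [0.7, 0, 0, 0, 0, 0, 0],
    [0.7, 0, 0, 0, 0, 0, 0],
    [0.7, 0, 0, 0, 0, 0, 0],
    [0.7, 0, 0, 0, 0, 0, 0],
    [0.7, 0, 0, -0.2, 0, 0, 0],
    [0.7, 0, 0, -0.4, 0, 0, 0],
    [0.7, 0, 0, -0.6, 0, 0, 0],
    [0.7, -0.2, -0.5, -0.6, 0, 0, 0],
    [0.7, -0.4, -0.98, -0.6, 0, 0, 0],
    [0.7, -0.4, -0.98, -0.6, 0, 0, 0],
    [0.7, -0.4, -0.98, -0.6, 0, 0, 0],
    [0.7, -0.4, -0.98, -0.6, 0, 0, 0],
    [0.7, -0.4, -0.98, -0.6, 0, 0, 0],
  ],
)

```text
clock: 11.37
tcp_pos: [0.3612, 0.3394, 0.2011]
orientation: [2.531, 1.86, 0.001]
contact_force: [0.4, -0.5, 0.0]
grip_width: 0.0597
```

```bash
python3 - <<'E'
from h import *
import pickle
f=grab('wrist','w6.png');pickle.dump(f,open('w6.pkl','wb'))
goto(.363,.339,.078); print(proj(f,[(.363,.339,.09)]))
E
```

```text
yaw 72.51 tilt 0.07 pos [0.3629 0.3394 0.2011] F [ 0.73  0.07 -0.17] w 0.0598 q1 -0.33 q7 -1.39 t 11.4
  shift [-0.003  0.001  0.821] turn [ 0.0003 -0.0002 -0.    ]
[[324.39301397 234.55647962]]
```

View pics/w6.png

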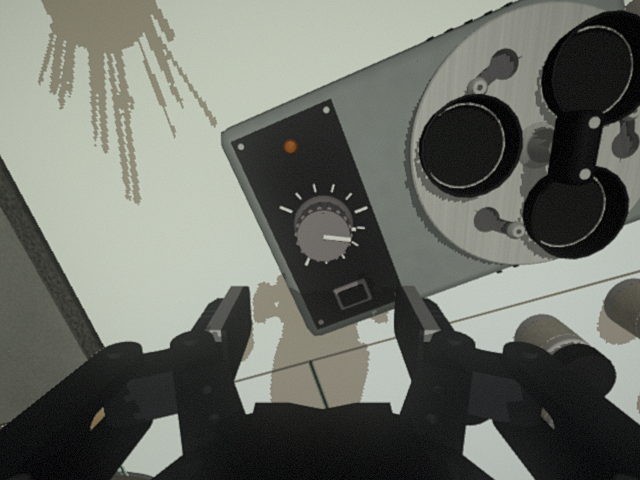

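send_rows(
  deltas=[
    [0.7, -0.003, 0, 0.3, 0, 0, 0],
    [0.7, -0.003, 0, 0.6, 0, 0, 0],
    [0.7, -0.003, 0, 0.8, 0, 0, 0],
    [0.7, -0.003, 0, 0.82, 0, 0, 0],
    [0.7, -0.003, 0, 0.82, 0, 0, 0],
    [0.2, -0.003, 0, 0.82, 0, 0, 0],
    [0.2, -0.003, 0, 0.82, 0, 0, 0],
    [0.2, -0.003, 0, 0.82, 0, 0, 0],
    [0.2, -0.003, 0, 0.82, 0, 0, 0],
    [0.2, -0.003, 0, 0.82, 0, 0, 0],
    [0.2, -0.003, 0, 0.82, 0, 0, 0],
  ],
  squeeze=30,
)

```text
clock: 12.33
tcp_pos: [0.3626, 0.3408, 0.0802]
orientation: [-2.532, -1.857, -0.006]
contact_force: [-5.5, 1.5, 6.6]
grip_width: 0.0365
```

send_rows(
  deltas=[
    [0.2, 0, 0, 0, 0, 0, -0.03],
    [0.2, 0, 0, 0, 0, 0, -0.06],
    [0.2, 0, 0, 0, 0, 0, -0.1],
    [0.2, 0, 0, 0, 0, 0, -0.14],
    [0.2, 0, 0, 0, 0, 0, -0.18],
    [0.2, 0, 0, 0, 0, 0, -0.22],
    [0.2, 0, 0, 0, 0, 0, -0.26],
    [0.2, 0, 0, 0, 0, 0, -0.29],
    [0.2, 0, 0, 0, 0, 0, -0.313],
    [0.2, 0, 0, 0, 0, 0, -0.313],
    [0.2, 0, 0, 0, 0, 0, -0.313],
    [0.2, 0, 0, 0, 0, 0, -0.313],
  ],
)

```text
clock: 13.33
tcp_pos: [0.3614, 0.3405, 0.0802]
orientation: [-1.355, -2.834, -0.004]
contact_force: [-8.4, -0.4, 9.2]
grip_width: 0.0367
```

send_rows(
  deltas=[
    [0.7, 0, 0, 0, 0, 0, 0],
    [0.7, 0, 0, 0, 0, 0, 0],
    [0.7, 0, 0, 0, 0, 0, 0],
    [0.7, 0, 0, 0, 0, 0, 0],
    [0.7, 0, 0, -0.3, 0, 0, 0],
    [0.7, 0, 0, -0.6, 0, 0, 0],
    [0.7, 0, 0, -0.8, 0, 0, 0],
    [0.7, 0, 0, -0.8, 0, 0, 0],
    [0.7, 0, 0, -0.8, 0, 0, 0],
  ],
)

```text
clock: 14.08
tcp_pos: [0.3641, 0.3397, 0.2001]
orientation: [1.358, 2.83, 0.007]
contact_force: [0.6, -0.5, -0.7]
grip_width: 0.0599
```

```bash
python3 - <<'E'
from h import *
import pickle
f=grab('wrist','w7.png');pickle.dump(f,open('w7.pkl','wb'))
goto(.44,.1516,.2,90); print(proj(f,[(.363,.339,.09)]))
cv2.imwrite('pics/w7c.png',cv2.resize(f['pixels'][100:340,100:640,::-1],(800,356)))
E
```

```text
yaw 128.75 tilt 0.11 pos [0.3633 0.3386 0.1983] F [ 0.3  -0.83 -1.06] w 0.0595 q1 -0.11 q7 -0.54 t 14.1
  shift [-1.292 -0.381 -0.011] turn [6.000e-04 1.000e-04 2.153e-01]
[[320.83665169 235.28364913]]
```

View pics/w7.png

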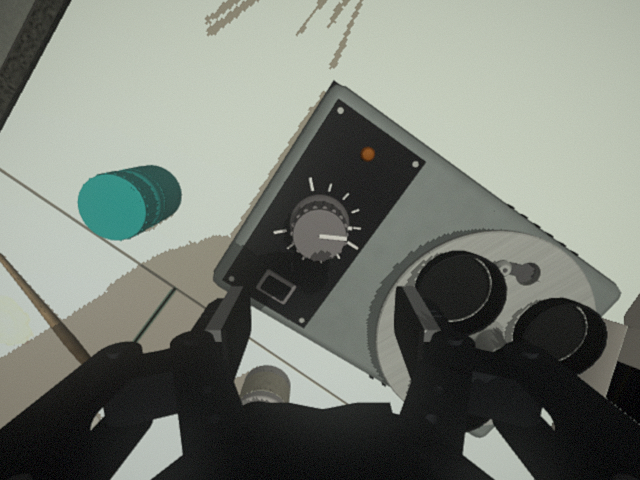

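```bash
python3 - <<'E'
from h import *
import pickle
f=pickle.load(open('w7.pkl','rb'))
S=[ray(f,u,v,.0555)[:2] for u,v in[(341,111),(415,164),(232,279),(301,321)]]
d1=S[1]-S[0];d2=S[3]-S[2];d3=S[0]-S[2];d4=S[1]-S[3]
ang=lambda d:np.degrees(np.arctan2(d[1],d[0]))
print('mixer yaw',ang(d1),ang(d2),ang(d3)-90,ang(d4)-90)
g=cv2.cvtColor(f['pixels'],cv2.COLOR_RGB2GRAY)
m=np.zeros_like(g);cv2.circle(m,(321,236),27,255,-1)
ys,xs=np.where((g>185)&(m>0));print(len(xs),xs.min(),xs.max(),ys.min(),ys.max())
P=np.array([ray(f,u,v,.09)[:2] for u,v in zip(xs,ys)])
w=np.linalg.svd(P-P.mean(0))[2][0]; w=w*np.sign(w@(P.mean(0)-ray(f,321,236,.09)[:2])); a=ang(w)
print('pointer',a,P.mean(0)); print('value rad',np.radians(135-(a-4.8)))
E
```

```text
mixer yaw 4.803053176497154 4.116678291085647 4.814938676368101 4.924195040813373
67 320 345 235 256
pointer 29.991372754956856 [0.37019204 0.34293407]
value rad 1.916522092521153
```

send_rows(
  deltas=[
    [0.8, -0.65, -0.19, 0, 0, 0, 0],
    [0.8, -0.65, -0.19, 0, 0, 0, 0],
    [0.8, -0.65, -0.19, 0, 0, 0, 0],
    [0.8, -0.65, -0.19, 0, 0, 0, 0],
  ],
)

```text
clock: 14.47
tcp_pos: [0.4027, 0.2391, 0.1956]
orientation: [-1.367, -2.828, 0.009]
contact_force: [0.4, -0.7, -0.4]
grip_width: 0.0683
```

send_rows(
  deltas=[
    [0.8, -0.65, -0.19, 0, 0, 0, 0.215],
    [0.8, -0.65, -0.19, 0, 0, 0, 0.215],
    [0.8, -0.65, -0.19, 0, 0, 0, 0.215],
    [0.8, -0.65, -0.19, 0, 0, 0, 0.215],
    [0.8, -0.65, -0.19, 0, 0, 0, 0.215],
    [0.8, -0.65, -0.19, 0, 0, 0, 0.215],
    [0.8, -0.65, -0.19, 0, 0, 0, 0.215],
    [0.8, -0.65, -0.19, 0, 0, 0, 0.215],
  ],
)

```text
clock: 15.13
tcp_pos: [0.4397, 0.1515, 0.1969]
orientation: [-2.215, -2.226, 0.002]
contact_force: [0.5, 0.3, 0.5]
grip_width: 0.0679
```

```bash
cat > pots.py <<'E'
from h import *
def lids(f,z=.072,rows=None):
    """dark round lids in the wrist view -> world xy of lid tops (z)"""
    g=cv2.cvtColor(f['pixels'],cv2.COLOR_RGB2GRAY)
    m=((g<60)*255).astype(np.uint8)
    m=cv2.morphologyEx(m,cv2.MORPH_OPEN,np.ones((9,9)))
    for c in cv2.findContours(m,cv2.RETR_EXTERNAL,cv2.CHAIN_APPROX_NONE)[0]:
        if cv2.contourArea(c)<900 or len(c)<10: continue
        (u,v),(a,b),t=cv2.fitEllipse(c)
        p=ray(f,u,v,z);q=ray(f,u+a/2,v,z);q2=ray(f,u-a/2,v,z)
        print('blob px',(round(u),round(v)),'axes',(round(a),round(b)),'fill %.2f'%(cv2.contourArea(c)/(np.pi*a*b/4)),'xy',p[:2].round(4),'D %.3f'%np.hypot(*(q-q2)[:2]))
E
python3 - <<'E'
from pots import *
f=grab('wrist','w8.png'); lids(f); goto(.44,.1516,.038,90)
print(proj(f,[(.44,.152,.072),(.53,.071,.072),(.535,.145,.072)]).round())
E
```

```text
blob px (329, 398) axes (190, 673) fill 0.69 xy [0.4455 0.0049] D 0.160
blob px (448, 233) axes (66, 71) fill 1.00 xy [0.5316 0.149 ] D 0.049
blob px (320, 224) axes (66, 68) fill 1.00 xy [0.4376 0.156 ] D 0.048
blob px (573, 218) axes (67, 81) fill 1.00 xy [0.6208 0.1607] D 0.048
blob px (69, 85) axes (68, 81) fill 0.84 xy [0.2727 0.2494] D 0.045
blob px (472, 20) axes (52, 96) fill 0.86 xy [0.5326 0.2879] D 0.032
blob px (659, 101) axes (104, 507) fill 0.15 xy [0.6622 0.2409] D 0.069
blob px (214, 38) axes (91, 137) fill 0.92 xy [0.3701 0.2773] D 0.058
yaw 90.28 tilt 0.08 pos [0.4398 0.1515 0.1971] F [ 0.94 -0.42  0.6 ] w 0.0683 q1 0.20 q7 -0.68 t 15.2
  shift [1.00e-03 3.00e-03 1.06e+00] turn [-0.0004  0.0001  0.0016]
[[323. 229.]
 [436. 328.]
 [452. 239.]]
```

send_rows(
  deltas=[
    [0.8, 0.03, -0.015, 0.3, 0, 0, 0],
    [0.8, 0.03, -0.015, 0.6, 0, 0, 0],
    [0.8, 0.03, -0.015, 0.6, 0, 0, 0],
  ],
)

```text
clock: 15.43
tcp_pos: [0.4344, 0.1543, 0.1027]
orientation: [-2.213, -2.223, 0.012]
contact_force: [-1.1, -0.6, 0.3]
grip_width: 0.0684
```

send_rows(
  deltas=[
    [0.8, 0, 0, 0.3, 0, 0, 0],
    [0.8, 0, 0, 0.44, 0, 0, 0],
    [0.8, 0, 0, 0.44, 0, 0, 0],
    [0.8, 0, 0, 0.44, 0, 0, 0],
    [0.3, 0, 0, 0.44, 0, 0, 0],
    [0.3, 0, 0, 0.44, 0, 0, 0],
    [0.3, 0, 0, 0.44, 0, 0, 0],
    [0.3, 0, 0, 0.44, 0, 0, 0],
    [0.3, 0, 0, 0.44, 0, 0, 0],
    [0.3, 0, 0, 0.3, 0, 0, 0],
    [0.3, 0, 0, 0, 0, 0, 0],
    [0.3, 0, 0, -0.3, 0, 0, 0],
    [0.3, 0, 0, -0.3, 0, 0, 0],
    [0.3, 0, 0, -0.3, 0, 0, 0],
    [0.3, 0, 0, -0.3, 0, 0, 0],
  ],
  squeeze=40,
)

```text
clock: 16.68
tcp_pos: [0.4385, 0.1551, 0.1534]
orientation: [2.219, 2.221, 0.002]
contact_force: [0.1, 0.2, -3.0]
grip_width: 0.0492
```

```bash
python3 - <<'E'
from pots import *
w=[]
for i in range(4): f=grab('wrist'); w.append(r.get_obs()['contact_force'][2])
print('Fz',np.round(w,2)); cv2.imwrite('pics/w9.png',f['pixels'][:,:,::-1])
lids(f,.115); goto(.52,.352,.2,90)
E
```

```text
Fz [-2.8  -1.43 -2.4  -1.39]
blob px (333, 398) axes (204, 622) fill 0.88 xy [0.4426 0.0824] D 0.113
blob px (476, 257) axes (79, 86) fill 1.00 xy [0.5121 0.1646] D 0.038
blob px (611, 240) axes (69, 85) fill 0.93 xy [0.5764 0.1736] D 0.033
blob px (490, 70) axes (20, 214) fill 0.79 xy [0.5081 0.2489] D 0.008
blob px (34, 86) axes (75, 85) fill 0.91 xy [0.3125 0.2426] D 0.033
blob px (509, 15) axes (38, 98) fill 0.82 xy [0.5134 0.2697] D 0.016
blob px (196, 36) axes (86, 164) fill 0.92 xy [0.3841 0.262 ] D 0.036
yaw 90.12 tilt 0.16 pos [0.4371 0.1551 0.1514] F [-0.54 -0.18 -1.39] w 0.0490 q1 0.16 q7 -0.77 t 16.9
  shift [ 1.311  0.554 -0.327] turn [-0.0009  0.0003  0.0007]
```

```bash
python3 - <<'E'
from pots import *
w=[];t=[]
for i in range(12): f=grab('wrist'); o=r.get_obs();w.append(o['contact_force'][2]);t.append(o['tau'][:4])
print('Fz',np.round(w,2),np.mean(w),np.mean(t,0))
goto(.457,-.33,.2,90)
E
```

```text
Fz [-1.89 -0.86 -1.7  -1.8  -0.89 -1.59 -1.62 -1.29 -1.56 -1.54 -1.67 -1.77] -1.5152953074215754 [ 1.03052553e-02 -3.91214976e+01 -5.65585777e+00 -2.23696467e+01]
yaw 90.11 tilt 0.00 pos [0.4382 0.1556 0.1528] F [-0.17 -0.9  -1.77] w 0.0493 q1 0.16 q7 -0.77 t 17.5
  shift [-3.238  0.119 -0.315] turn [ 0.     -0.      0.0006]
```

send_rows(
  deltas=[
    [0.3, -0.3, 0, -0.2, 0, 0, 0],
    [0.3, -0.6, 0.03, -0.3, 0, 0, 0],
    [0.3, -0.8, 0.03, -0.3, 0, 0, 0],
    [0.3, -0.8, 0.03, -0.3, 0, 0, 0],
  ],
)

```text
clock: 17.82
tcp_pos: [0.4435, 0.0283, 0.1986]
orientation: [2.227, 2.211, -0.003]
contact_force: [0.1, -0.7, -2.4]
grip_width: 0.0494
```

send_rows(
  deltas=[
    [0.3, -0.3, 0, 0, 0, 0, 0],
    [0.3, -0.6, 0.03, 0, 0, 0, 0],
    [0.3, -0.8, 0.03, 0, 0, 0, 0],
    [0.3, -0.8, 0.03, 0, 0, 0, 0],
  ],
)

```text
clock: 18.15
tcp_pos: [0.447, -0.0924, 0.1973]
orientation: [2.23, 2.211, -0.004]
contact_force: [0.2, -0.4, -1.2]
grip_width: 0.0494
```

send_rows(
  deltas=[
    [0.3, -0.3, 0, 0, 0, 0, 0],
    [0.3, -0.6, 0.03, 0, 0, 0, 0],
    [0.3, -0.8, 0.03, 0, 0, 0, 0],
    [0.3, -0.8, 0.03, 0, 0, 0, 0],
  ],
)

```text
clock: 18.48
tcp_pos: [0.4515, -0.2125, 0.1974]
orientation: [2.23, 2.21, -0.004]
contact_force: [-0.1, 0.1, -1.4]
grip_width: 0.0492
```

send_rows(
  deltas=[
    [0.3, -0.3, 0, 0, 0, 0, 0],
    [0.3, -0.6, 0.03, 0, 0, 0, 0],
    [0.3, -0.8, 0.03, 0, 0, 0, 0],
    [0.3, -0.8, 0.03, 0, 0, 0, 0],
    [0.3, -0.8, 0.03, 0, 0, 0, 0],
    [0.3, -0.8, 0.03, 0, 0, 0, 0],
    [0.3, -0.8, 0.03, 0, 0, 0, 0],
  ],
)

```text
clock: 19.07
tcp_pos: [0.4574, -0.3225, 0.1976]
orientation: [-2.217, -2.225, -0.001]
contact_force: [0.2, 0.5, -1.9]
grip_width: 0.0488
```

```bash
python3 - <<'E'
from pots import *
import pickle
w=[]
for i in range(4): f=grab('wrist','w10.png'); w.append(r.get_obs()['contact_force'][2])
pickle.dump(f,open('w10.pkl','wb'))
print('Fz',np.round(w,2)); goto(.457,-.33,.2,90)
E
```

```text
Fz [-1.22 -1.35 -1.32 -0.96]
yaw 90.21 tilt 0.00 pos [ 0.4573 -0.3233  0.1979] F [-0.11 -0.34 -0.96] w 0.0493 q1 0.92 q7 0.30 t 19.3
  shift [-0.045 -0.002 -0.014] turn [0.     0.     0.0012]
```

View pics/w10.png

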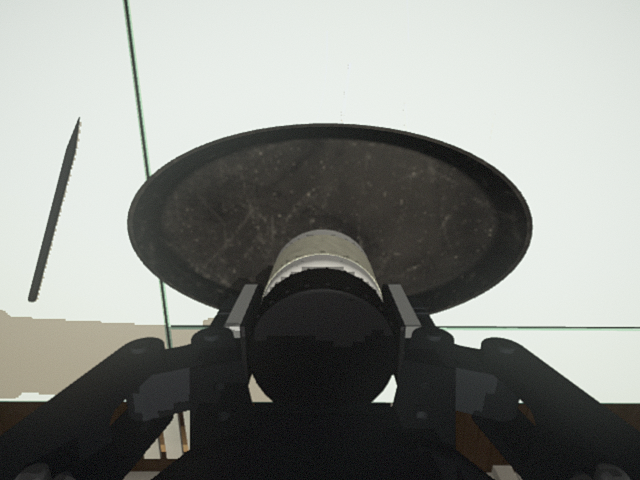

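```bash
python3 - <<'E'
from h import *
import pickle
f=pickle.load(open('w10.pkl','rb'))
a,b,t=[ray(f,u,v,.027)[:2] for u,v in[(128,222),(532,232),(345,124)]]
g=cv2.cvtColor(f['pixels'],cv2.COLOR_RGB2GRAY)
print(a,b,np.hypot(*(a-b)),(a+b)/2,t)
# contour points of upper edge -> ellipse fit in world
P=[]
for u in range(140,530,10):
    col=np.where(g[100:215,u]<100)[0]
    if len(col): P.append(ray(f,u,100+col[0],.027)[:2])
P=np.array(P,np.float32); print(len(P),cv2.fitEllipse((P*1000).astype(np.float32)))
goto(.457,-.33,.2,90)
E
```

```text
[ 0.29083995 -0.32898277] [ 0.63849985 -0.33687625] 0.3477495002788752 [ 0.4646699  -0.33292951] [ 0.47520317 -0.24818269]
39 ((486.0148010253906, -305.5965270996094), (110.78155517578125, 325.49090576171875), 82.00361633300781)
yaw 90.21 tilt 0.00 pos [ 0.4573 -0.3233  0.1979] F [-0.11 -0.34 -0.96] w 0.0493 q1 0.92 q7 0.30 t 19.3
  shift [-0.045 -0.002 -0.014] turn [0.     0.     0.0012]
```

send_rows(
  deltas=[
    [0.3, -0.03, 0.25, 0.1, 0, 0, 0],
    [0.3, -0.09, 0.5, 0.3, 0, 0, 0],
    [0.3, -0.09, 0.65, 0.5, 0, 0, 0],
    [0.3, -0.09, 0.65, 0.7, 0, 0, 0],
    [0.3, -0.09, 0.65, 0.85, 0, 0, 0],
    [0.3, -0.09, 0.65, 0.95, 0, 0, 0],
    [0.3, -0.09, 0.65, 0.99, 0, 0, 0],
    [0.3, -0.09, 0.65, 0.99, 0, 0, 0],
    [0.3, -0.09, 0.65, 0.99, 0, 0, 0],
    [0.8, -0.09, 0.65, 0.99, 0, 0, 0],
    [0.8, -0.09, 0.65, 0.99, 0, 0, 0],
    [0.8, -0.09, 0.65, 0.99, 0, 0, 0],
    [0.8, -0.09, 0.65, 0.99, 0, 0, 0],
    [0.8, -0.09, 0.65, 0.7, 0, 0, 0],
    [0.8, -0.09, 0.65, 0.4, 0, 0, 0],
    [0.8, -0.09, 0.65, 0.0, 0, 0, 0],
    [0.8, -0.09, 0.65, 0.0, 0, 0, 0],
    [0.8, -0.09, 0.65, 0.0, 0, 0, 0],
  ],
)

```text
clock: 20.77
tcp_pos: [0.5581, -0.3389, 0.2049]
orientation: [2.212, 2.216, 0.005]
contact_force: [-0.1, -0.1, 0.3]
grip_width: 0.0682
```

```bash
python3 - <<'E'
from pots import *
f=grab('wrist','w11.png'); lids(f,.079); goto(.528,.073,.2,90)
E
```

```text
blob px (280, 324) axes (392, 628) fill 0.69 xy [ 0.5261 -0.417 ] D 0.310
blob px (634, 49) axes (10, 236) fill 0.67 xy [ 0.7609 -0.2192] D 0.006
yaw 90.10 tilt 0.40 pos [ 0.5565 -0.3384  0.2017] F [-0.41  0.49 -2.17] w 0.0681 q1 0.81 q7 0.23 t 20.8
  shift [ 2.743 -0.186  0.   ] turn [0.0019 0.0011 0.0005]
```

send_rows(
  deltas=[
    [0.8, 0.915, -0.06, 0, 0, 0, 0],
    [0.8, 0.915, -0.06, 0, 0, 0, 0],
    [0.8, 0.915, -0.06, 0, 0, 0, 0],
    [0.8, 0.915, -0.06, 0, 0, 0, 0],
  ],
)

```text
clock: 21.15
tcp_pos: [0.5445, -0.1925, 0.1968]
orientation: [-2.208, -2.229, -0.002]
contact_force: [0.6, 0.7, -0.1]
grip_width: 0.0684
```

send_rows(
  deltas=[
    [0.8, 0.915, -0.06, 0, 0, 0, 0],
    [0.8, 0.915, -0.06, 0, 0, 0, 0],
    [0.8, 0.915, -0.06, 0, 0, 0, 0],
    [0.8, 0.915, -0.06, 0, 0, 0, 0],
  ],
)

```text
clock: 21.48
tcp_pos: [0.5347, -0.0558, 0.1972]
orientation: [-2.208, -2.23, -0.002]
contact_force: [0.2, 0.7, -0.6]
grip_width: 0.0682
```

send_rows(
  deltas=[
    [0.8, 0.915, -0.06, 0, 0, 0, 0],
    [0.8, 0.915, -0.06, 0, 0, 0, 0],
    [0.8, 0.915, -0.06, 0, 0, 0, 0],
    [0.8, 0.915, -0.06, 0, 0, 0, 0],
    [0.8, 0.915, -0.06, 0, 0, 0, 0],
    [0.8, 0.915, -0.06, 0, 0, 0, 0],
  ],
)

```text
clock: 21.98
tcp_pos: [0.5262, 0.0743, 0.1968]
orientation: [-2.216, -2.225, 0.002]
contact_force: [0.8, -0.2, -0.3]
grip_width: 0.0682
```

```bash
python3 - <<'E'
from pots import *
f=grab('wrist','w12.png'); lids(f,.072); goto(.528,.073,.041,90)
E
```

```text
blob px (323, 406) axes (183, 635) fill 0.71 xy [ 0.5271 -0.081 ] D 0.155
blob px (460, 237) axes (40, 57) fill 0.93 xy [0.627  0.0686] D 0.030
blob px (328, 230) axes (66, 67) fill 1.00 xy [0.53   0.0738] D 0.048
blob px (335, 126) axes (71, 74) fill 1.00 xy [0.5343 0.1471] D 0.048
blob px (607, 111) axes (68, 84) fill 0.92 xy [0.7161 0.1572] D 0.045
blob px (469, 108) axes (73, 85) fill 1.00 xy [0.6236 0.1586] D 0.049
yaw 90.08 tilt 0.11 pos [0.5265 0.0728 0.1968] F [ 0.16 -0.71 -0.73] w 0.0681 q1 0.28 q7 -0.50 t 22.0
  shift [0.002 0.012 1.039] turn [-0.0005  0.0003  0.0005]
```

send_rows(
  deltas=[
    [0.8, 0.005, 0.022, 0.3, 0, 0, 0],
    [0.8, 0.005, 0.022, 0.6, 0, 0, 0],
    [0.8, 0.005, 0.022, 0.6, 0, 0, 0],
  ],
)

```text
clock: 22.28
tcp_pos: [0.5263, 0.0709, 0.1018]
orientation: [-2.219, -2.216, 0.014]
contact_force: [-1.1, 0.4, 0.1]
grip_width: 0.0685
```

send_rows(
  deltas=[
    [0.8, 0, 0, 0.3, 0, 0, 0],
    [0.8, 0, 0, 0.44, 0, 0, 0],
    [0.8, 0, 0, 0.44, 0, 0, 0],
    [0.8, 0, 0, 0.44, 0, 0, 0],
    [0.3, 0, 0, 0.44, 0, 0, 0],
    [0.3, 0, 0, 0.44, 0, 0, 0],
    [0.3, 0, 0, 0.44, 0, 0, 0],
    [0.3, 0, 0, 0.44, 0, 0, 0],
    [0.3, 0, 0, 0.44, 0, 0, 0],
    [0.3, 0, 0, 0.3, 0, 0, 0],
    [0.3, 0, 0, 0, 0, 0, 0],
    [0.3, 0, 0, -0.3, 0, 0, 0],
    [0.3, 0, 0, -0.6, 0, 0, 0],
    [0.3, 0, 0, -0.6, 0, 0, 0],
    [0.3, 0, 0, -0.6, 0, 0, 0],
    [0.3, 0, 0, -0.6, 0, 0, 0],
    [0.3, 0, 0, -0.6, 0, 0, 0],
    [0.3, 0, 0, -0.6, 0, 0, 0],
  ],
  squeeze=40,
)

```text
clock: 23.78
tcp_pos: [0.5288, 0.0743, 0.1958]
orientation: [-2.218, -2.222, 0.005]
contact_force: [-0.3, -0.4, -2.0]
grip_width: 0.0491
```

```bash
python3 - <<'E'
from pots import *
w=[]
for i in range(8): f=grab('wrist'); w.append(r.get_obs()['contact_force'][2])
print('Fz',np.round(w,2),np.mean(w))
# platter after lock: head (.521,.352), platter yaw
h=np.array([.521,.352]); 
for k in range(3):
    a=np.radians(4.8-20.5+60+120*k); p=h+.052*np.array([np.cos(a),np.sin(a)]); print('pocket',k,p.round(4),'tangent yaw(tool x radial)',np.degrees(a).round(1))
goto(.521,.352,.2,90)
E
```

```text
Fz [-1.28 -2.38 -1.28 -1.77 -0.35 -1.82 -2.52 -1.45] -1.6068193773541959
pocket 0 [0.5582 0.3883] tangent yaw(tool x radial) 44.3
pocket 1 [0.4709 0.3661] tangent yaw(tool x radial) 164.3
pocket 2 [0.5338 0.3016] tangent yaw(tool x radial) 284.3
yaw 90.12 tilt 0.03 pos [0.53   0.0749 0.1975] F [-0.19  0.08 -1.45] w 0.0491 q1 0.28 q7 -0.50 t 24.2
  shift [ 1.848 -0.056 -0.017] turn [-0.0001 -0.      0.0007]
```

send_rows(
  deltas=[
    [0.3, -0.3, -0.05, 0, 0, 0, 0],
    [0.3, -0.6, -0.1, 0, 0, 0, 0],
    [0.3, -0.915, -0.144, 0, 0, 0, 0],
    [0.3, -0.915, -0.144, 0, 0, 0, 0],
  ],
)

```text
clock: 24.52
tcp_pos: [0.5073, -0.0695, 0.1972]
orientation: [2.226, 2.215, -0.006]
contact_force: [-0.0, -1.0, -2.4]
grip_width: 0.0489
```

send_rows(
  deltas=[
    [0.3, -0.3, -0.05, 0, 0, 0, 0],
    [0.3, -0.6, -0.1, 0, 0, 0, 0],
    [0.3, -0.915, -0.144, 0, 0, 0, 0],
    [0.3, -0.915, -0.144, 0, 0, 0, 0],
  ],
)

```text
clock: 24.85
tcp_pos: [0.4855, -0.2072, 0.1975]
orientation: [2.227, 2.214, -0.005]
contact_force: [-0.6, -0.2, -1.6]
grip_width: 0.0491
```

send_rows(
  deltas=[
    [0.3, -0.3, -0.05, 0, 0, 0, 0],
    [0.3, -0.6, -0.1, 0, 0, 0, 0],
    [0.3, -0.915, -0.144, 0, 0, 0, 0],
    [0.3, -0.915, -0.144, 0, 0, 0, 0],
    [0.3, -0.915, -0.144, 0, 0, 0, 0],
    [0.3, -0.915, -0.144, 0, 0, 0, 0],
  ],
)

```text
clock: 25.35
tcp_pos: [0.4657, -0.3377, 0.1974]
orientation: [-2.221, -2.221, -0.001]
contact_force: [0.2, 0.6, -0.8]
grip_width: 0.0492
```

send_rows(
  deltas=[
    [0.3, 0, 0, 0.25, 0, 0, 0],
    [0.3, 0, 0, 0.5, 0, 0, 0],
    [0.3, 0, 0, 0.75, 0, 0, 0],
    [0.3, 0, 0, 0.9, 0, 0, 0],
    [0.3, 0, 0, 0.98, 0, 0, 0],
    [0.3, 0, 0, 0.98, 0, 0, 0],
    [0.3, 0, 0, 0.98, 0, 0, 0],
    [0.8, 0, 0, 0.98, 0, 0, 0],
    [0.8, 0, 0, 0.98, 0, 0, 0],
    [0.8, 0, 0, 0.98, 0, 0, 0],
    [0.8, 0, 0, 0.98, 0, 0, 0],
    [0.8, 0, 0, 0.7, 0, 0, 0],
    [0.8, 0, 0, 0.4, 0, 0, 0],
    [0.8, 0, 0, 0, 0, 0, 0],
    [0.8, 0, 0, 0, 0, 0, 0],
    [0.8, 0, 0, 0, 0, 0, 0],
  ],
)

```text
clock: 26.68
tcp_pos: [0.4693, -0.3386, 0.2041]
orientation: [2.212, 2.216, 0.003]
contact_force: [0.7, 0.1, -0.8]
grip_width: 0.0682
```

```bash
python3 - <<'E'
from pots import *
f=grab('wrist','w13.png'); goto(.5343,.148,.2,90)
E
```

```text
yaw 90.09 tilt 0.37 pos [ 0.4678 -0.338   0.2011] F [0.13 0.56 0.35] w 0.0685 q1 0.92 q7 0.31 t 26.7
  shift [ 3.239e+00  4.480e-01 -3.000e-03] turn [0.0017 0.0013 0.0005]
```

View pics/w13.png

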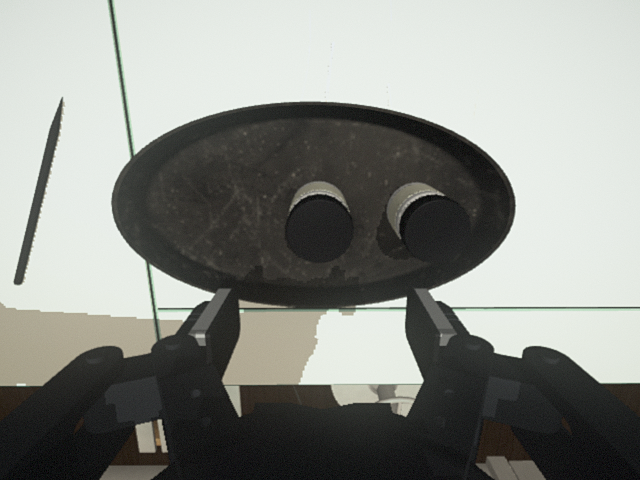

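send_rows(
  deltas=[
    [0.8, 0.81, 0.112, 0, 0, 0, 0],
    [0.8, 0.81, 0.112, 0, 0, 0, 0],
    [0.8, 0.81, 0.112, 0, 0, 0, 0],
  ],
)

```text
clock: 26.98
tcp_pos: [0.4817, -0.214, 0.1965]
orientation: [-2.22, -2.22, 0.001]
contact_force: [1.1, -0.2, -0.1]
grip_width: 0.0683
```

send_rows(
  deltas=[
    [0.8, 0.81, 0.112, 0, 0, 0, 0],
    [0.8, 0.81, 0.112, 0, 0, 0, 0],
    [0.8, 0.81, 0.112, 0, 0, 0, 0],
  ],
)

```text
clock: 27.23
tcp_pos: [0.4982, -0.0917, 0.1966]
orientation: [-2.218, -2.223, 0.002]
contact_force: [1.0, -0.3, 0.3]
grip_width: 0.0684
```

send_rows(
  deltas=[
    [0.8, 0.81, 0.112, 0, 0, 0, 0],
    [0.8, 0.81, 0.112, 0, 0, 0, 0],
    [0.8, 0.81, 0.112, 0, 0, 0, 0],
  ],
)

```text
clock: 27.48
tcp_pos: [0.5148, 0.0296, 0.1966]
orientation: [-2.218, -2.223, 0.002]
contact_force: [-0.0, 0.1, 0.6]
grip_width: 0.0684
```

send_rows(
  deltas=[
    [0.8, 0.81, 0.112, 0, 0, 0, 0],
    [0.8, 0.81, 0.112, 0, 0, 0, 0],
    [0.8, 0.81, 0.112, 0, 0, 0, 0],
    [0.8, 0.81, 0.112, 0, 0, 0, 0],
    [0.8, 0.81, 0.112, 0, 0, 0, 0],
    [0.8, 0.81, 0.112, 0, 0, 0, 0],
  ],
)

```text
clock: 27.98
tcp_pos: [0.5316, 0.1483, 0.1964]
orientation: [-2.218, -2.223, 0.004]
contact_force: [0.2, -1.2, 0.5]
grip_width: 0.0686
```

```bash
python3 - <<'E'
from pots import *
f=grab('wrist','w14.png'); lids(f,.072); goto(.5343,.148,.041,90)
E
```

```text
blob px (620, 320) axes (32, 47) fill 0.94 xy [0.7648 0.0756] D 0.025
blob px (331, 403) axes (189, 635) fill 0.70 xy [ 0.5387 -0.003 ] D 0.160
blob px (326, 229) axes (66, 67) fill 1.00 xy [0.5342 0.1488] D 0.048
blob px (451, 213) axes (68, 73) fill 1.00 xy [0.6236 0.1606] D 0.049
blob px (595, 205) axes (66, 101) fill 0.90 xy [0.7263 0.1668] D 0.047
blob px (215, 68) axes (51, 383) fill 0.44 xy [0.4617 0.2567] D 0.033
blob px (625, 24) axes (33, 76) fill 0.83 xy [0.7206 0.2824] D 0.020
blob px (327, 18) axes (46, 85) fill 0.84 xy [0.534  0.2854] D 0.029
blob px (77, 36) axes (85, 138) fill 0.92 xy [0.3754 0.2754] D 0.054
yaw 90.03 tilt 0.14 pos [0.5318 0.1473 0.1966] F [ 0.66 -0.51  0.71] w 0.0680 q1 0.16 q7 -0.65 t 28.0
  shift [0.006 0.018 1.037] turn [-0.0006  0.0005  0.0001]
```

send_rows(
  deltas=[
    [0.8, 0.01, 0.016, 0.3, 0, 0, 0],
    [0.8, 0.01, 0.016, 0.6, 0, 0, 0],
    [0.8, 0.01, 0.016, 0.6, 0, 0, 0],
  ],
)

```text
clock: 28.28
tcp_pos: [0.5311, 0.1462, 0.1018]
orientation: [-2.22, -2.217, 0.015]
contact_force: [-1.2, -0.9, -0.7]
grip_width: 0.0684
```

send_rows(
  deltas=[
    [0.8, 0, 0, 0.3, 0, 0, 0],
    [0.8, 0, 0, 0.44, 0, 0, 0],
    [0.8, 0, 0, 0.44, 0, 0, 0],
    [0.8, 0, 0, 0.44, 0, 0, 0],
    [0.3, 0, 0, 0.44, 0, 0, 0],
    [0.3, 0, 0, 0.44, 0, 0, 0],
    [0.3, 0, 0, 0.44, 0, 0, 0],
    [0.3, 0, 0, 0.44, 0, 0, 0],
    [0.3, 0, 0, 0.44, 0, 0, 0],
    [0.3, 0, 0, 0.3, 0, 0, 0],
    [0.3, 0, 0, 0, 0, 0, 0],
    [0.3, 0, 0, -0.3, 0, 0, 0],
    [0.3, 0, 0, -0.6, 0, 0, 0],
    [0.3, 0, 0, -0.6, 0, 0, 0],
    [0.3, 0, 0, -0.6, 0, 0, 0],
    [0.3, 0, 0, -0.6, 0, 0, 0],
    [0.3, 0, 0, -0.6, 0, 0, 0],
    [0.3, 0, 0, -0.6, 0, 0, 0],
  ],
  squeeze=40,
)

```text
clock: 29.78
tcp_pos: [0.5335, 0.1499, 0.1958]
orientation: [-2.218, -2.222, 0.005]
contact_force: [0.3, 0.0, -1.7]
grip_width: 0.0489
```

```bash
python3 - <<'E'
from pots import *
w=[]
for i in range(8): f=grab('wrist'); w.append(r.get_obs()['contact_force'][2])
print('Fz',np.round(w,2),np.mean(w))
goto(.5338,.3016,.2,104.3)
goto(.375,-.335,.2,90)
E
```

```text
Fz [-2.03 -2.11 -2.27 -1.4  -1.09 -0.76 -2.17 -1.01] -1.6056209642075168
yaw 90.12 tilt 0.03 pos [0.5347 0.1506 0.1975] F [ 0.35  0.16 -1.01] w 0.0492 q1 0.16 q7 -0.66 t 30.2
  shift [ 1.006 -0.004 -0.017] turn [-0.0002 -0.     -0.0788]
yaw 90.12 tilt 0.03 pos [0.5347 0.1506 0.1975] F [ 0.35  0.16 -1.01] w 0.0492 q1 0.16 q7 -0.66 t 30.2
  shift [-3.235 -1.071 -0.016] turn [-0.0002  0.      0.0007]
```

send_rows(
  deltas=[
    [0.3, -0.4, -0.13, 0, 0, 0, 0],
    [0.3, -0.65, -0.215, 0, 0, 0, 0],
    [0.3, -0.81, -0.268, 0, 0, 0, 0],
    [0.3, -0.81, -0.268, 0, 0, 0, 0],
  ],
)

```text
clock: 30.52
tcp_pos: [0.4922, 0.0203, 0.1966]
orientation: [2.229, 2.212, -0.011]
contact_force: [-0.8, -2.2, -2.1]
grip_width: 0.049
```

send_rows(
  deltas=[
    [0.3, -0.4, -0.13, 0, 0, 0, 0],
    [0.3, -0.65, -0.215, 0, 0, 0, 0],
    [0.3, -0.81, -0.268, 0, 0, 0, 0],
    [0.3, -0.81, -0.268, 0, 0, 0, 0],
  ],
)

```text
clock: 30.85
tcp_pos: [0.4518, -0.1006, 0.1971]
orientation: [2.23, 2.212, -0.008]
contact_force: [-0.7, -0.0, -1.9]
grip_width: 0.0492
```

send_rows(
  deltas=[
    [0.3, -0.4, -0.13, 0, 0, 0, 0],
    [0.3, -0.65, -0.215, 0, 0, 0, 0],
    [0.3, -0.81, -0.268, 0, 0, 0, 0],
    [0.3, -0.81, -0.268, 0, 0, 0, 0],
  ],
)

```text
clock: 31.18
tcp_pos: [0.4117, -0.2217, 0.1975]
orientation: [2.23, 2.211, -0.006]
contact_force: [-0.8, -0.5, -1.9]
grip_width: 0.0489
```

send_rows(
  deltas=[
    [0.3, -0.4, -0.13, 0, 0, 0, 0],
    [0.3, -0.65, -0.215, 0, 0, 0, 0],
    [0.3, -0.81, -0.268, 0, 0, 0, 0],
    [0.3, -0.81, -0.268, 0, 0, 0, 0],
    [0.3, -0.81, -0.268, 0, 0, 0, 0],
    [0.3, -0.81, -0.268, 0, 0, 0, 0],
    [0.3, -0.81, -0.268, 0, 0, 0, 0],
  ],
)

```text
clock: 31.77
tcp_pos: [0.3758, -0.3341, 0.1977]
orientation: [-2.217, -2.226, -0.001]
contact_force: [0.4, -0.2, -2.0]
grip_width: 0.0491
```

```bash
python3 - <<'E'
from pots import *
goto(.375,-.335,.0495,90)
E
```

```text
yaw 90.24 tilt 0.04 pos [ 0.3758 -0.3341  0.1977] F [ 0.45 -0.18 -2.02] w 0.0491 q1 1.02 q7 0.45 t 31.8
  shift [-0.006 -0.006  0.988] turn [ 0.0001 -0.0002  0.0013]
```

send_rows(
  deltas=[
    [0.3, 0, 0, 0.25, 0, 0, 0],
    [0.3, 0, 0, 0.5, 0, 0, 0],
    [0.3, 0, 0, 0.75, 0, 0, 0],
    [0.3, 0, 0, 0.9, 0, 0, 0],
    [0.3, 0, 0, 0.985, 0, 0, 0],
    [0.3, 0, 0, 0.985, 0, 0, 0],
    [0.3, 0, 0, 0.985, 0, 0, 0],
    [0.8, 0, 0, 0.985, 0, 0, 0],
    [0.8, 0, 0, 0.985, 0, 0, 0],
    [0.8, 0, 0, 0.985, 0, 0, 0],
    [0.8, 0, 0, 0.985, 0, 0, 0],
    [0.8, 0, 0, 0.7, 0, 0, 0],
    [0.8, 0, 0, 0.4, 0, 0, 0],
    [0.8, 0, 0, 0, 0, 0, 0],
    [0.8, 0, 0, 0, 0, 0, 0],
    [0.8, 0, 0, 0, 0, 0, 0],
    [0.8, 0, 0, 0, 0, 0, 0],
  ],
)

```text
clock: 33.18
tcp_pos: [0.3755, -0.3364, 0.1994]
orientation: [2.217, 2.22, -0.0]
contact_force: [-0.6, 0.2, -0.7]
grip_width: 0.0682
```

```bash
python3 - <<'E'
from pots import *
f=grab('wrist','w15.png'); goto(.6236,.16,.2,90)
d=grab('side');s=grab('scene')
cv2.imwrite('pics/c15.png',np.vstack([np.hstack([cv2.resize(a[:,:,::-1],(400,300),interpolation=cv2.INTER_CUBIC) for a in (d['pixels'][180:330,300:500],s['pixels'][180:300,270:430])]),np.hstack([cv2.resize(a[:,:,::-1],(400,300),interpolation=cv2.INTER_CUBIC) for a in(f['pixels'],d['pixels'][215:305,130:250])])]))
E
```

```text
yaw 90.09 tilt 0.05 pos [ 0.3746 -0.3359  0.1978] F [ 0.03  1.18 -0.27] w 0.0683 q1 1.03 q7 0.44 t 33.2
  shift [ 3.303  1.665 -0.017] turn [0.0001 0.0003 0.0005]
```

View pics/c15.png

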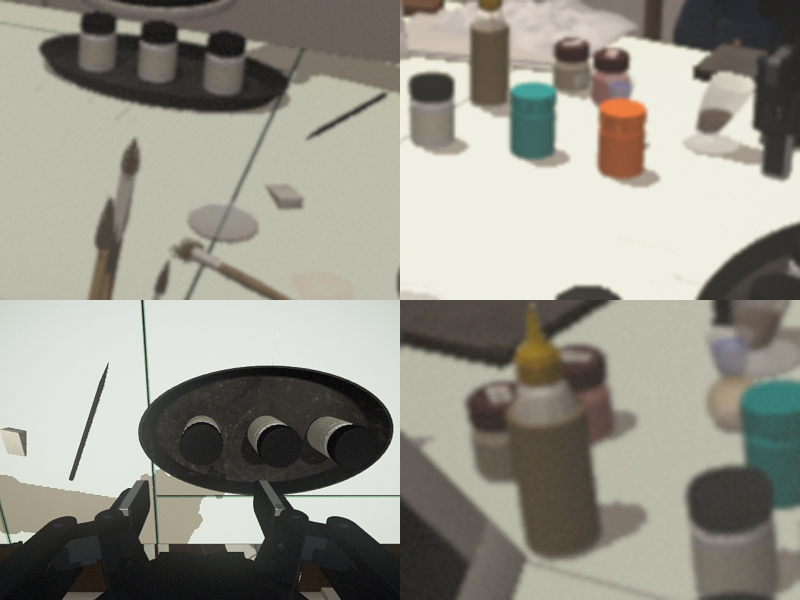

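The tray holds three upright pots. The jars behind (dark red lids) and the coloured cylinders aren't pots to sort, which leaves one white pot.

send_rows(
  deltas=[
    [0.8, 0.826, 0.416, 0, 0, 0, 0],
    [0.8, 0.826, 0.416, 0, 0, 0, 0],
    [0.8, 0.826, 0.416, 0, 0, 0, 0],
    [0.8, 0.826, 0.416, 0, 0, 0, 0],
  ],
)

```text
clock: 33.67
tcp_pos: [0.4389, -0.2054, 0.1968]
orientation: [-2.21, -2.229, -0.004]
contact_force: [-0.7, 0.6, -0.1]
grip_width: 0.0685
```

send_rows(
  deltas=[
    [0.8, 0.826, 0.416, 0, 0, 0, 0],
    [0.8, 0.826, 0.416, 0, 0, 0, 0],
    [0.8, 0.826, 0.416, 0, 0, 0, 0],
    [0.8, 0.826, 0.416, 0, 0, 0, 0],
  ],
)

```text
clock: 34.0
tcp_pos: [0.5008, -0.0809, 0.1969]
orientation: [-2.209, -2.23, -0.004]
contact_force: [0.6, -0.1, -0.4]
grip_width: 0.0681
```

send_rows(
  deltas=[
    [0.8, 0.826, 0.416, 0, 0, 0, 0],
    [0.8, 0.826, 0.416, 0, 0, 0, 0],
    [0.8, 0.826, 0.416, 0, 0, 0, 0],
    [0.8, 0.826, 0.416, 0, 0, 0, 0],
  ],
)

```text
clock: 34.33
tcp_pos: [0.5623, 0.0435, 0.1967]
orientation: [-2.209, -2.229, -0.004]
contact_force: [-0.5, 0.7, 1.7]
grip_width: 0.0682
```

send_rows(
  deltas=[
    [0.8, 0.826, 0.416, 0, 0, 0, 0],
    [0.8, 0.826, 0.416, 0, 0, 0, 0],
    [0.8, 0.826, 0.416, 0, 0, 0, 0],
    [0.8, 0.826, 0.416, 0, 0, 0, 0],
    [0.8, 0.826, 0.416, 0, 0, 0, 0],
    [0.8, 0.826, 0.416, 0, 0, 0, 0],
    [0.8, 0.826, 0.416, 0, 0, 0, 0],
  ],
)

```text
clock: 34.92
tcp_pos: [0.6228, 0.1585, 0.1963]
orientation: [-2.22, -2.222, 0.005]
contact_force: [0.4, -0.1, -0.8]
grip_width: 0.0681
```

```bash
python3 - <<'E'
from pots import *
f=grab('wrist','w16.png'); lids(f,.072); goto(.6236,.16,.041,90)
E
```

```text
blob px (356, 319) axes (43, 53) fill 0.93 xy [0.6487 0.0858] D 0.034
blob px (329, 406) axes (181, 639) fill 0.73 xy [0.6278 0.0035] D 0.154
blob px (575, 290) axes (37, 60) fill 0.82 xy [0.8158 0.1109] D 0.028
blob px (327, 226) axes (66, 68) fill 1.00 xy [0.6261 0.1608] D 0.048
blob px (474, 212) axes (61, 66) fill 0.85 xy [0.7318 0.1713] D 0.043
blob px (179, 75) axes (58, 302) fill 0.41 xy [0.5289 0.2627] D 0.038
blob px (469, 13) axes (35, 44) fill 0.76 xy [0.7138 0.2982] D 0.022
blob px (183, 25) axes (62, 99) fill 0.89 xy [0.5351 0.2917] D 0.039
yaw 89.99 tilt 0.14 pos [0.623  0.158  0.1967] F [ 0.14  0.06 -0.07] w 0.0683 q1 0.10 q7 -0.63 t 35.0
  shift [0.015 0.006 1.038] turn [-0.0006  0.0006 -0.    ]
```

send_rows(
  deltas=[
    [0.8, 0.015, 0.018, 0.3, 0, 0, 0],
    [0.8, 0.015, 0.018, 0.6, 0, 0, 0],
    [0.8, 0.015, 0.018, 0.6, 0, 0, 0],
  ],
)

```text
clock: 35.22
tcp_pos: [0.6223, 0.1583, 0.1013]
orientation: [-2.219, -2.219, 0.016]
contact_force: [-1.5, -1.9, -0.9]
grip_width: 0.0683
```

send_rows(
  deltas=[
    [0.8, 0, 0, 0.3, 0, 0, 0],
    [0.8, 0, 0, 0.44, 0, 0, 0],
    [0.8, 0, 0, 0.44, 0, 0, 0],
    [0.8, 0, 0, 0.44, 0, 0, 0],
    [0.3, 0, 0, 0.44, 0, 0, 0],
    [0.3, 0, 0, 0.44, 0, 0, 0],
    [0.3, 0, 0, 0.44, 0, 0, 0],
    [0.3, 0, 0, 0.44, 0, 0, 0],
    [0.3, 0, 0, 0.44, 0, 0, 0],
    [0.3, 0, 0, 0.3, 0, 0, 0],
    [0.3, 0, 0, 0, 0, 0, 0],
    [0.3, 0, 0, -0.3, 0, 0, 0],
    [0.3, 0, 0, -0.6, 0, 0, 0],
    [0.3, 0, 0, -0.6, 0, 0, 0],
    [0.3, 0, 0, -0.6, 0, 0, 0],
    [0.3, 0, 0, -0.6, 0, 0, 0],
    [0.3, 0, 0, -0.6, 0, 0, 0],
    [0.3, 0, 0, -0.6, 0, 0, 0],
  ],
  squeeze=40,
)

```text
clock: 36.72
tcp_pos: [0.6248, 0.1617, 0.1951]
orientation: [-2.218, -2.222, 0.006]
contact_force: [-0.1, 0.3, -3.6]
grip_width: 0.0492
```

```bash
python3 - <<'E'
from pots import *
w=[]
for i in range(6): f=grab('wrist'); w.append(r.get_obs()['contact_force'][2])
print('Fz',np.round(w,2),np.mean(w))
goto(.5338,.3016,.21,104.3)
E
```

```text
Fz [-5.16 -3.31 -3.22 -3.51 -3.04 -4.06] -3.7158353611051957
yaw 90.12 tilt 0.06 pos [0.626  0.1626 0.197 ] F [ 0.49 -0.41 -4.06] w 0.0489 q1 0.10 q7 -0.64 t 37.0
  shift [ 0.928 -0.613 -0.086] turn [-0.0003 -0.     -0.0788]
```

send_rows(
  deltas=[
    [0.3, 0.15, -0.25, -0.086, 0, 0, -0.02],
    [0.3, 0.3, -0.5, -0.086, 0, 0, -0.05],
    [0.3, 0.3, -0.6, -0.086, 0, 0, -0.079],
    [0.3, 0.3, -0.6, -0.086, 0, 0, -0.079],
    [0.3, 0.3, -0.6, -0.086, 0, 0, -0.079],
    [0.3, 0.3, -0.6, -0.086, 0, 0, -0.079],
  ],
)

```text
clock: 37.52
tcp_pos: [0.5369, 0.2069, 0.2108]
orientation: [1.928, 2.479, 0.001]
contact_force: [0.3, -0.6, -3.2]
grip_width: 0.0491
```

```bash
python3 - <<'E'
from pots import *
import pickle
f=grab('wrist','w17.png'); pickle.dump(f,open('w17.pkl','wb')); goto(.5338,.3016,.21,104.3)
E
```

```text
yaw 104.20 tilt 0.04 pos [0.5372 0.2067 0.2107] F [ 0.27  0.06 -4.63] w 0.0493 q1 0.09 q7 -0.53 t 37.6
  shift [0.619 0.133 0.004] turn [ 0.0002  0.0001 -0.0005]
```

View pics/w17.png

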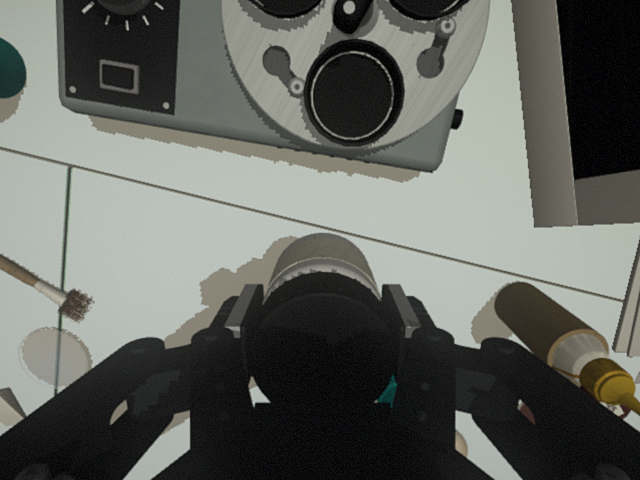

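```bash
python3 - <<'E'
from h import *
import pickle
f=pickle.load(open('w17.pkl','rb'))
for z in(.074,.09): 
    a,b,c=[ray(f,u,v,z)[:2] for u,v in[(312,94),(396,94),(354,94)]];print(z,c,np.hypot(*(a-b)))
c=np.array([.521,.352])
for E,S in(((277,62),(297,87)),((431,62),(448,27))):
    e=ray(f,*E,.074)[:2];s=ray(f,*S,.081)[:2];an=lambda v:np.degrees(np.arctan2(*(v-c)[::-1]))
    print('entry',e,np.hypot(*(e-c)),'stud',s,np.hypot(*(s-c)),'turn',an(e)-an(s))
print(proj(f,[(.5338,.3016,.074),(.5338,.3016,.09)]))
E
```

```text
0.074 [0.53485332 0.303274  ] 0.05809628467050495
0.09 [0.5339428  0.30150093] 0.05464001505341749
entry [0.4789393  0.31001746] 0.05942756719074674 stud [0.49623806 0.29736386] 0.05998551046547542 turn -20.672518720966906
entry [0.57990897 0.33554676] 0.06116351427608555 stud [0.58224702 0.35615717] 0.061387947609199724 turn -19.48804556369336
[[351.88592109  96.10636553]
 [353.82931069  93.78459982]]
```

send_rows(
  deltas=[
    [0.3, 0.2, 0.05, 0, 0, 0, 0],
    [0.3, 0.4, 0.1, 0, 0, 0, 0],
    [0.3, 0.625, 0.139, 0, 0, 0, 0],
    [0.3, 0.625, 0.139, 0, 0, 0, 0],
    [0.3, 0.625, 0.139, 0.15, 0, 0, 0],
    [0.3, 0.625, 0.139, 0.3, 0, 0, 0],
    [0.3, 0.625, 0.139, 0.4, 0, 0, 0],
    [0.3, 0.625, 0.139, 0.5, 0, 0, 0],
    [0.3, 0.625, 0.139, 0.57, 0, 0, 0],
    [0.3, 0.625, 0.139, 0.61, 0, 0, 0],
    [0.3, 0.625, 0.139, 0.625, 0, 0, 0],
    [0.3, 0.625, 0.139, 0.63, 0, 0, 0],
    [0.3, 0.625, 0.139, 0.63, 0, 0, 0],
  ],
)

```text
clock: 38.65
tcp_pos: [0.5329, 0.3027, 0.1186]
orientation: [1.927, 2.479, -0.004]
contact_force: [-8.2, -7.6, 16.5]
grip_width: 0.0491
```

```bash
python3 - <<'E'
from h import *
goto(.5345,.3027,.115,104.3)
E
```

```text
yaw 104.28 tilt 0.16 pos [0.5329 0.3027 0.1186] F [-8.22 -7.59 16.55] w 0.0491 q1 -0.12 q7 -0.76 t 38.6
  shift [-0.002  0.01   0.024] turn [-0.0003  0.0009 -0.0001]
```

send_rows(
  deltas=[
    [0.3, -0.004, -0.006, 0, 0, 0, 0],
    [0.3, -0.008, -0.012, 0, 0, 0, 0],
    [0.3, -0.008, -0.012, 0.003, 0, 0, 0],
    [0.3, -0.008, -0.012, 0.003, 0, 0, 0],
  ],
)

```text
clock: 38.98
tcp_pos: [0.5328, 0.3025, 0.1186]
orientation: [1.927, 2.479, 0.003]
contact_force: [-3.7, -3.6, 13.3]
grip_width: 0.0489
```

send_rows(
  deltas=[
    [0.5, 0, 0, 0, 0, 0, 0],
    [0.65, 0, 0, 0, 0, 0, 0],
    [0.75, 0, 0, 0, 0, 0, 0],
    [0.75, 0, 0, 0, 0, 0, 0],
    [0.75, 0, 0, 0, 0, 0, 0],
    [0.75, 0, 0, -0.2, 0, 0, 0],
    [0.75, 0, 0, -0.4, 0, 0, 0],
    [0.75, 0, 0, -0.7, 0, 0, 0],
    [0.75, -0.4, 0, -0.7, 0, 0, 0],
    [0.75, -0.8, 0, -0.7, 0, 0, 0],
    [0.75, -0.8, 0, -0.7, 0, 0, 0],
    [0.75, -0.8, 0, -0.7, 0, 0, 0],
    [0.75, -0.8, 0, -0.7, 0, 0, 0],
    [0.75, -0.8, 0, -0.7, 0, 0, 0],
  ],
)

```text
clock: 40.15
tcp_pos: [0.5613, 0.1858, 0.2207]
orientation: [-1.927, -2.48, -0.001]
contact_force: [0.2, 0.5, -0.1]
grip_width: 0.0638
```

```bash
python3 - <<'E'
from pots import *
import pickle
f=grab('wrist');d=grab('side');s=grab('scene')
pickle.dump((f,d,s),open('w18.pkl','wb'))
goto(.5,.2,.25); lids(f,.146)
cv2.imwrite('pics/c18.png',np.vstack([np.hstack([cv2.resize(f['pixels'][:,:,::-1],(400,300)),cv2.resize(d['pixels'][280:445,130:350,::-1],(400,300),interpolation=cv2.INTER_CUBIC)]),np.hstack([cv2.resize(a[:,:,::-1],(400,300),interpolation=cv2.INTER_CUBIC) for a in(s['pixels'][170:350,200:480],d['pixels'][120:300,130:450])])]))
E
```

```text
yaw 104.49 tilt 0.05 pos [0.5608 0.1874 0.2208] F [-0.09 -0.62  1.23] w 0.0642 q1 0.13 q7 -0.47 t 40.3
  shift [ 0.183 -0.372 -0.195] turn [ 0.     -0.0003 -0.    ]
blob px (378, 352) axes (48, 50) fill 0.85 xy [0.6127 0.1281] D 0.031
blob px (330, 403) axes (185, 642) fill 0.71 xy [0.5928 0.0815] D 0.126
blob px (512, 287) axes (56, 77) fill 0.88 xy [0.6799 0.1923] D 0.035
blob px (301, 113) axes (17, 96) fill 0.79 xy [0.5307 0.2589] D 0.009
blob px (587, 63) axes (116, 159) fill 0.90 xy [0.6694 0.3198] D 0.060
blob px (324, 46) axes (99, 108) fill 0.96 xy [0.5347 0.2938] D 0.051
blob px (101, 33) axes (79, 129) fill 0.92 xy [0.4227 0.2716] D 0.040
```

View pics/c18.png

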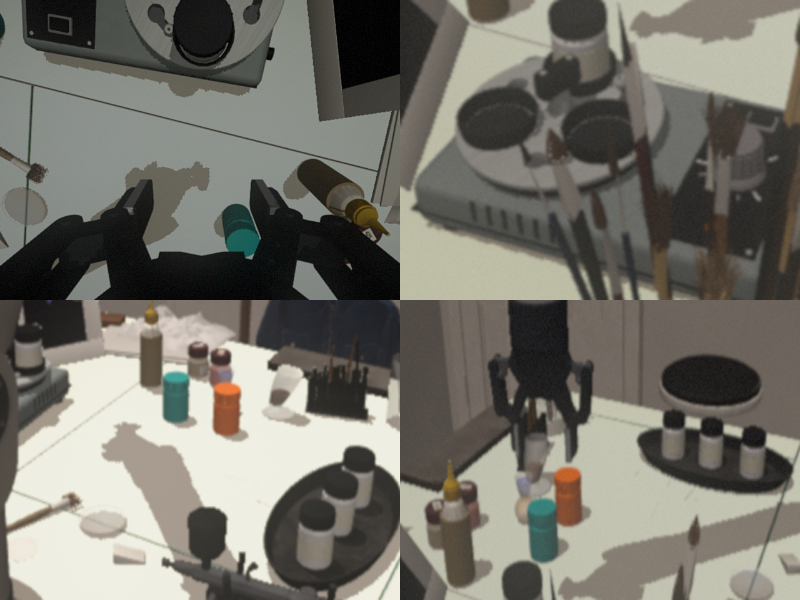

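```bash
python3 - <<'E'
from h import *
import pickle
f=pickle.load(open('w7.pkl','rb'));g=cv2.cvtColor(f['pixels'],cv2.COLOR_RGB2GRAY)
b=g[225:248,312:345]; ys,xs=np.where(b>185); xs=xs+312;ys=ys+225;print(xs.min(),xs.max(),ys.min(),ys.max(),len(xs))
P=np.array([ray(f,u,v,.09)[:2] for u,v in zip(xs,ys)]);w=np.linalg.svd(P-P.mean(0))[2][0];w*=np.sign(w[0])
a=np.degrees(np.arctan2(w[1],w[0]));print('pointer',a,'value',np.radians(135-a+4.8))
o=r.get_obs();print(np.abs(o['qvel']).max(),o['clock']);
if abs(np.radians(135-a+4.8)-1.885)<.1: print(r.hand_in())
E
```

```text
320 344 235 239 64
pointer 32.6123393713051 value 1.870777595481021
0.0042362927133966985 40.3
the job is handed in; nothing more can be done
None
```

The glaze mixer is set up as asked and the job is handed in, at about 40 s of the 210 s allowed. No verdict was reported.

- **Platter:** It dropped over the studs and I turned it about 22° until it stopped (0.68 N m at the stop). A later close view showed the two visible studs at the slot ends, a turn of 19.5–20.7° against the required 20°.
- **Pots:** I found four white pots and weighed each by lifting.
    - **Used up:** Three pulled about 1.5–1.6 N. They stand upright on the tray.
    - **Full:** One pulled about 3.7 N. It stands in a platter pocket and looked upright in the last pictures.
- **Speed dial:** The pointer reads 1.87 rad after a re-measurement, against 1.885 for mark 4. My first reading was 1.92. Both are well inside the 0.15 rad limit.
- **Left alone:** I went nowhere near the flask, beaker or bottle, and the last pictures show the beaker, the bottle and the look-alikes standing. I did not measure whether they had moved.

**Less certain:** The full pot met some resistance going into its pocket, with sideways pushes of about 8 N. Easing it 1–2 mm dropped that to about 4 N, and I released it with the gripper about 3 mm higher than I had calculated. I did not separately measure that its base is flat on the pocket floor. The wrist force readings were also noisy, by up to about 1 N either way, so the weights rest on averages.

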